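# Load and present the parts carousel

### The arm

A 6-joint arm with a two-finger parallel gripper is mounted at the origin on the work surface. World frame = base frame: x ahead of the robot, y to its left, z up, the work surface at z = 0. Lengths are in m, angles in rad, forces in N, time in s.
With the tool pointing down it reaches from about 0.425 to 0.925 m from the base axis. Payload 12.5 kg.
Tool frame: the origin (TCP) lies between the finger pads; the fingertips stand 19 mm ahead of it and the grasp point (between the pads) is the TCP; x points along the fingers, z is the direction in which the jaws open and shut, and the axes are right-handed (so a half turn about x gives the same grasp; the last joint's range is limited). The gripper opens to 85 mm and grips with 20 to 120 N. Pads are 22 mm wide; open, the fingers measure 114 mm over their backs; the gripper's body (76 mm by 85 mm) begins 54 mm behind the grasp point. The pads swing forward as they close: fully open they stand 13 mm farther back than shut.
Start: joints at [1.044, 0.491, 1.559, -0, 1.092, -0.106], TCP at [0.255, 0.57, 0.25] pointing down, gripper open.
Joint ranges: [-3.1, 3.1], [-0.84, 2.19], [0.05, 2.79], [-1.13, 4.28], [0.06, 2.93], [-2.69, 2.69]. Speed limits (rad/s): [2.22, 2.22, 2.79, 3.14, 3.14, 3.14].

### API

Orientations are given as a unit quaternion [w, x, y, z].
In Python, from plant import sense, capture, sign_off gives the robot as it stands.
- The arm moves only by the tool send_rows, never from a script. Its argument "deltas" is text: rows parted by semicolons, each of 4 numbers parted by spaces: the shift along the tool's x, y, z in mm, then the turn about the tool's x in rad. A call has 1 to 8 rows; each row shifts and turns the commanded pose from where the row before left it, along the tool's axes as they then stand; what a row does not reach is not made up. A row lasts 1/10 s, in which the tool goes at most 50 mm and 8.59 degrees, less where a joint would pass 70% of its speed; a pose out of reach is approached as far as the arm can. A call is refused whole if a number of a shift passes 50 or a number of a turn 0.15, either way. A call with a gripper value outside its range is refused whole. "hand" is the finger opening in mm, from 0 to 85.4, set as the call begins (left out, the last holds). The fingers move at their own pace and stop on an object; "newtons" is the grip in N (left out, the last holds). Time passes only in rows, so rows that do not move let the fingers close. It gives the time, the measured TCP pose, the force and the opening at its end, in the units of the state.
- sense(): the state, without advancing time (a new reading comes with each control period).
- capture(name): name is "scene" or "top" or "wrist"; returns a dict with "img" (384x512x3 uint8, red, green, blue), "fx", "fy", "cx", "cy" (pixels), "k1" (the pictures are not rectified: a ray, as slopes to the right and down, at radius r is drawn at 1 + k1 r^2 times it, then the intrinsics apply), "R" (3x3) and "t" (3): a world point X has camera coordinates R X + t. Camera axes: x right, y down, z forward; pixel columns grow to the right and rows downward; lengths in m; the calibration is good to about 2 mm. A picture is of the moment at which its call begins. There is no depth.
- sign_off(): hands the job in, once; it reports no verdict.
The state is a dict: "time": time; "joint_positions": joint angles; "joint_velocities": joint speeds; "tau": joint torques, N m; "eef_pos": TCP position; "orientation": TCP orientation; "force": force on the tool from outside, world axes, zero at the start; "torque": the same for the moment, N m; "finger_gap": finger opening in m.
Only numpy, scipy, OpenCV 4.12 (cv2) and the standard library are available. Lean on these libraries where they do the work, as an engineer would, in place of code of your own. Each camera call takes 0.05 s, during which the arm holds its last target.

### The job

Count exactly two of the hexagonal coupling nuts from the tray into the square bin of the parts carousel, leaving the other nuts and the round bush in the tray. Only then pinch the carousel's upright post and turn it steadily, never flinging it round, until the square bin stands squarely at the pointer on the fixed base. The program finishes while still gripping the post, holding the carousel still there; do not knock the power supply box, the cup, the cardboard ring or the wooden disc standing around.

Things in the scene. Friction and masses are not known exactly. Their poses are not given: they have to be found in the camera images.
- turntable (a joint): Angle of the carousel's round wooden turntable (270 mm across) about its vertical axis, rad, counter-clockwise from above positive. It turns freely within -3.6 to 3.6 with light friction (about 0.6 N at the post) and stays where it is left. At 0 the square bin is on the side away from the pointer; at +pi or -pi the square bin is exactly at the pointer.
- carousel: The carousel's fixed grey round base (280 mm across); origin on the turning axis at the worktop. Its pointer lies along its own -x. The top of the wooden turntable is 30 mm above the worktop. Two round lidded jars (66 mm across, tops 90 mm above the worktop) and two small ones (40 mm across, tops 75 mm above it) are fixed on the turntable beside the square bin and the post; all turn with it.
- front_mark (a point): Top of the pointer, a plain aluminium diamond-shaped nose, 34 mm wide, that sticks out from the fixed base at its front, 160 mm from the turning axis, 19 mm above the worktop. Its x axis points from the pointer to the turning axis, its z up.
- bin_floor (a point): Centre of the inner floor of the only square bin on the turntable (open, grey plastic, inside 78 x 78 mm, walls 3 mm thick and 36 mm high above this floor), 85 mm from the turning axis, 33 mm above the worktop. Axes turn with the turntable: x points outwards from the turning axis, z up.
- bin_face (a point): Centre of the outer face of the square bin, the face turned away from the turning axis and 127 mm from it; this is the face that has to come to the pointer. Axes as bin_floor.
- post (a point): Foot of the upright round steel post, the carousel's turning handle, 100 mm from the turning axis, exactly opposite the square bin. Point on its centre line at the turntable's top, 30 mm above the worktop. The upper 80 mm of the post (75 to 155 mm above the worktop) is a smooth sleeve, 18 mm in diameter, that spins freely on the post, so it can be led round in a fixed grip. The neighbouring jars end at 90 mm, so pinch it from above at 120 to 145 mm.
- tray: Low plywood tray, 180 x 180 mm, 14 mm high, floor and walls 4 mm thick; heavy. Origin at the centre of its underside. The nuts and the bush stand on its floor. It may be left or right of the carousel.
- bush: Round steel bush, 28 mm across, 32 mm tall, standing in the tray among the nuts; not wanted. Origin at the centre of its underside.
- psu: Bystander: perforated metal power supply box, 160 x 100 x 63 mm, on the side of the carousel away from the tray.
- tape: Bystander: empty cardboard tape core, 90 mm across, 24 mm high.
- cup: Bystander: grey cup, 72 mm across, 70 mm tall.
- spool: Bystander: wooden disc, 44 mm across, 35 mm tall.
- nut1_mid (a point): Centre (half-way up) of one of four identical hexagonal steel coupling nuts, 22 mm across flats, 50 mm tall, 90 g or so, standing on end in the tray. Its z points up along the nut; its x axis is square to a pair of flats (so flats every 60 degrees).
- nut2_mid (a point): Centre (half-way up) of one of four identical hexagonal steel coupling nuts, 22 mm across flats, 50 mm tall, 90 g or so, standing on end in the tray. Its z points up along the nut; its x axis is square to a pair of flats (so flats every 60 degrees).
- nut3_mid (a point): Centre (half-way up) of one of four identical hexagonal steel coupling nuts, 22 mm across flats, 50 mm tall, 90 g or so, standing on end in the tray. Its z points up along the nut; its x axis is square to a pair of flats (so flats every 60 degrees).
- nut4_mid (a point): Centre (half-way up) of one of four identical hexagonal steel coupling nuts, 22 mm across flats, 50 mm tall, 90 g or so, standing on end in the tray. Its z points up along the nut; its x axis is square to a pair of flats (so flats every 60 degrees).

How it is judged:
By the outcome, as a careful person would: the job done as asked, in the order asked, and still so for the second after the job is handed in, while the arm keeps its last pose, push and grip.
It also fails if it takes over 72 s, if anything falls off the work surface, if the arm or the gripper's body presses on something with over 40 N, if the wrist force passes 120 N, or if a joint passes its speed limit or range.

## Working session

There is one attempt and no reset: what is moved stays moved. The work goes in short steps, Python scripts to look and compute and a tool call to move; the robot and the scene stay as the last step left them, time stands still between calls to the robot, and variables do not carry over. Pictures are saved under pics/ and viewed, and the job is handed in when it is done.

Besides the shell and the picture viewer there is one more tool, called by a JSON object that holds its "fn" and its "kwargs". send_rows: Moves the arm, as the interface text tells. Its arguments: {"type":"object","properties":{"deltas":{"type":"string"},"hand":{"type":"number"},"newtons":{"type":"number"}},"required":["deltas"]}

```bash
ls; mkdir -p pics; python3 - <<'E'
from plant import sense,capture
import cv2,pickle
s=sense();print(s)
for n in("scene","top","wrist"):
    c=capture(n);cv2.imwrite(f"pics/{n}0.png",c["img"][:,:,::-1]);pickle.dump(c,open(f"{n}0.pkl","wb"))
    print(n,c["fx"],c["fy"],c["cx"],c["cy"],c["k1"],c["R"],c["t"])
E
```

```text
pics
{'time': 0.0, 'joint_positions': array([ 1.04442404e+00,  4.91569928e-01,  1.55944347e+00,  1.56532005e-05,
        1.09174720e+00, -1.05626350e-01]), 'joint_velocities': array([ 3.19034366e-04,  7.35764843e-04, -5.48320284e-04, -6.45598131e-05,
       -1.82654663e-03, -3.32934369e-04]), 'tau': array([ 2.04916291e-04, -6.18454957e+01, -2.61599135e+01, -1.24254811e-04,
        3.96523217e-03, -1.77790344e-05]), 'eef_pos': array([0.25516014, 0.57031   , 0.24972336]), 'orientation': array([ 0.59301968, -0.38474442,  0.59376066,  0.3843796 ]), 'force': array([-0.63817327,  0.39286884, -0.39142857]), 'torque': array([-0.02181575,  0.00966217, -0.01947878]), 'finger_gap': 0.08562257609676327}
scene 414.65081898887087 414.65081898887087 251.9199525670656 191.8643090632318 -0.1369370829932197 [[ 0.75484465  0.65565048 -0.0182209 ]
 [ 0.50450386 -0.59813505 -0.62266389]
 [-0.41914844  0.46082199 -0.78227724]] [-0.43837302 -0.25179458  1.2437714 ]
top 358.6398948761034 358.6398948761034 260.27229210072267 196.676427591903 -0.06576085894075548 [[-0.14611059 -0.98926742 -0.00129082]
 [-0.96482222  0.14278817 -0.22074788]
 [ 0.218563   -0.03100819 -0.97533005]] [0.07668648 0.55395803 0.91236707]
wrist 294.19028883371755 294.19028883371755 252.00576517655455 189.62290059920554 -0.046610534267664414 [[ 4.08835118e-01  9.12608128e-01 -5.02002366e-04]
 [ 8.78698041e-01 -3.93495220e-01  2.70279973e-01]
 [ 2.46462164e-01 -1.10941053e-01 -9.62781639e-01]] [-0.62439354 -0.03381421  0.37823988]
```

View pics/scene0.png

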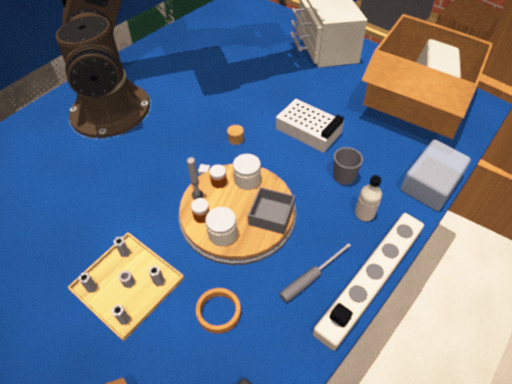

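View pics/top0.png

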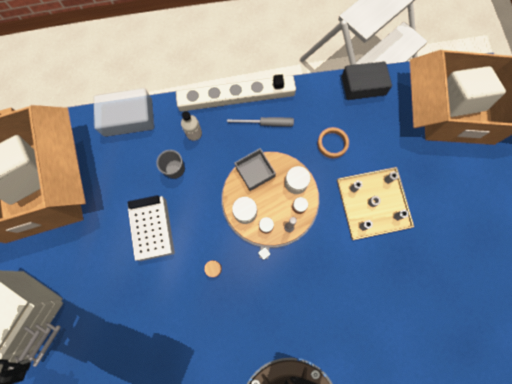

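View pics/wrist0.png

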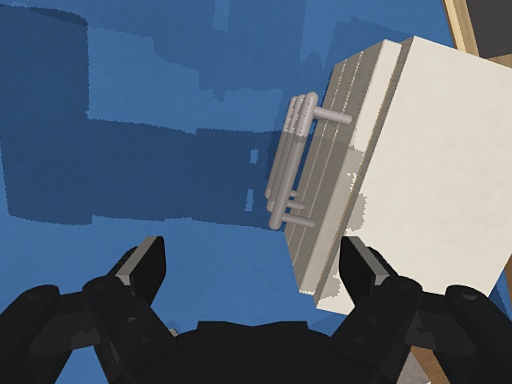

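Top view: pointer about (264,253), post near (290,225), bin near (255,169), turntable around (270,199), tray around (375,204) with 4 nuts and the bush. I'll zoom in on this area.

```bash
cat > h.py <<'E'
import numpy as np,cv2,pickle
from plant import sense,capture
def ray(c,u,v):
    K=np.array([[c["fx"],0,c["cx"]],[0,c["fy"],c["cy"]],[0,0,1.]])
    p=cv2.undistortPoints(np.array([[[u,v]]],float),K,np.array([c["k1"],0,0,0.]))[0,0]
    R=np.array(c["R"]);t=np.array(c["t"])
    d=R.T@np.array([p[0],p[1],1]);o=-R.T@t
    return o,d/np.linalg.norm(d)
def onz(c,u,v,z):
    o,d=ray(c,u,v);return o+d*(z-o[2])/d[2]
def proj(c,X):
    X=np.atleast_2d(X);K=np.array([[c["fx"],0,c["cx"]],[0,c["fy"],c["cy"]],[0,0,1.]])
    return cv2.projectPoints(X,cv2.Rodrigues(np.array(c["R"]))[0],np.array(c["t"]),K,np.array([c["k1"],0,0,0.]))[0][:,0]
def crop(c,x0,y0,x1,y1,s,name):
    im=cv2.resize(c["img"][y0:y1,x0:x1,::-1].copy(),None,fx=s,fy=s,interpolation=cv2.INTER_CUBIC);cv2.imwrite("pics/"+name,im)
def cap(n,tag):
    c=capture(n);pickle.dump(c,open(f"{tag}.pkl","wb"));cv2.imwrite(f"pics/{tag}.png",c["img"][:,:,::-1]);return c
def ld(tag): return pickle.load(open(f"{tag}.pkl","rb"))
E
python3 - <<'E'
from h import *
t=ld("top0");crop(t,210,140,330,270,5,"t1.png") if 0 else crop(t,210,140,330,270,4,"t1.png");crop(t,330,160,420,245,7,"t2.png")
s=ld("scene0");crop(s,60,225,190,340,5,"s2.png");crop(s,170,145,305,265,5,"s1.png")
# yellow tray mask, turntable
E
```

```text
(no output)
```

View pics/t1.png

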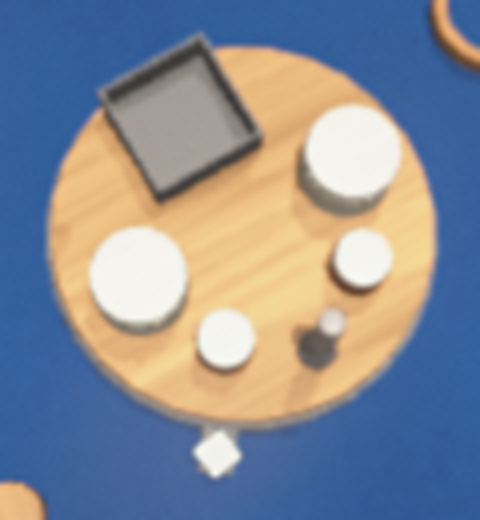

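View pics/t2.png

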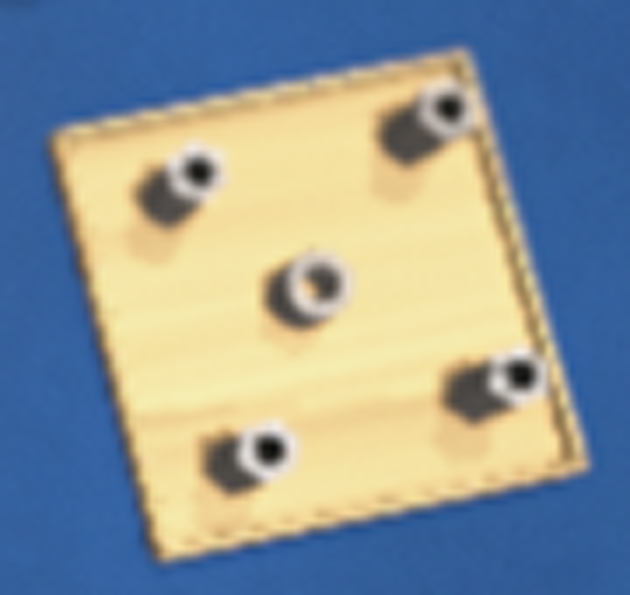

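View pics/s2.png

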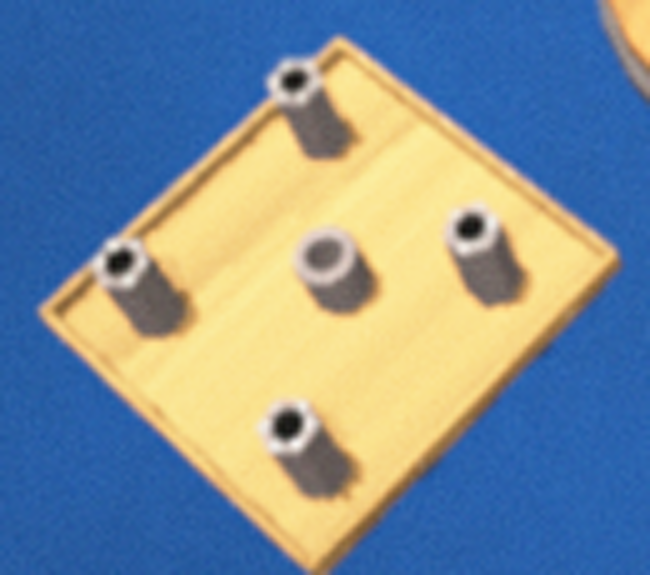

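View pics/s1.png

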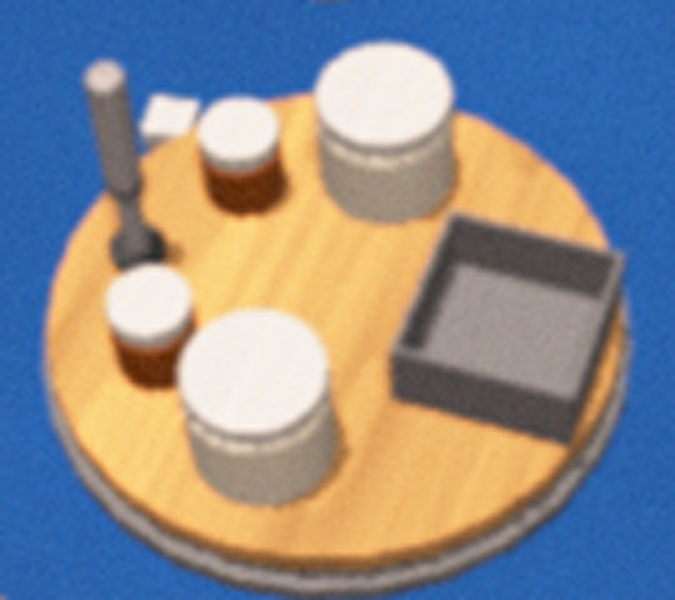

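```bash
python3 - <<'E'
from h import *
np.set_printoptions(precision=4,suppress=True)
t=ld("top0");s=ld("scene0")
def T(x0,y0,sc,x,y): return x0+(x+.5)/sc-.5,y0+(y+.5)/sc-.5
for n,p in dict(a=(198,172),b=(449,108),c=(520,376),d=(268,449)).items(): print("top nut",n,onz(t,*T(330,160,7,*p),.054))
print("bush",onz(t,*T(330,160,7,320,287),.036))
for p in((471,227),(288,425),(121,262),(294,80)): print("scene nut",onz(s,*T(60,225,5,*p),.054))
print("bush",onz(s,*T(60,225,5,327,255),.036))
P=lambda x,y,z:onz(t,*T(210,140,4,x,y),z)
S=lambda x,y,z:onz(s,*T(170,145,5,x,y),z)
print("post",P(332,323,.155),S(104,78,.155))
print("pointer",P(217,454,.019),S(170,118,.019))
b=[P(*q,.069) for q in((202,36),(262,138),(162,198),(100,95))];print("bin",np.mean(b,0),b)
b=[S(*q,.069) for q in((455,215),(625,255),(572,440),(393,355))];print("bin",np.mean(b,0))
for p in((352,150,.09),(139,275,.09),(361,258,.075),(225,338,.075)):print("jar",P(*p))
# turntable ellipse from mask
for c,n in((t,"t"),(s,"s")):
    hsv=cv2.cvtColor(c["img"],cv2.COLOR_RGB2HSV)
    m=((hsv[...,0]<30)&(hsv[...,1]>70)).astype(np.uint8)
    cs,_=cv2.findContours(m,0,1)
    for k in cs:
        if cv2.contourArea(k)>3000:
            W=np.array([onz(c,*q,.03)[:2] for q in k[:,0].astype(float)])
            (ce,r)=cv2.minEnclosingCircle(W.astype(np.float32));print(n,cv2.contourArea(k),ce,r)
E
```

```text
top nut a [ 0.5566 -0.2784  0.054 ]
top nut b [ 0.5679 -0.3845  0.054 ]
top nut c [ 0.4573 -0.3877  0.054 ]
top nut d [ 0.444  -0.2828  0.054 ]
bush [ 0.5068 -0.3232  0.036 ]
scene nut [ 0.5556 -0.277   0.054 ]
scene nut [ 0.5667 -0.3833  0.054 ]
scene nut [ 0.4568 -0.3863  0.054 ]
scene nut [ 0.442  -0.2815  0.054 ]
bush [ 0.5091 -0.3228  0.036 ]
post [ 0.4688 -0.071   0.155 ] [ 0.4703 -0.0713  0.155 ]
pointer [0.4102 0.0069 0.019 ] [0.4109 0.0072 0.019 ]
bin [ 0.6378 -0.0021  0.069 ] [array([ 0.6934, -0.0246,  0.069 ]), array([ 0.6143, -0.0544,  0.069 ]), array([0.5824, 0.0192, 0.069 ]), array([0.6611, 0.0513, 0.069 ])]
bin [ 0.6455 -0.0054  0.069 ]
jar [ 0.5913 -0.1108  0.09  ]
jar [0.528  0.0415 0.09  ]
jar [ 0.5207 -0.1063  0.075 ]
jar [ 0.4808 -0.0085  0.075 ]
t 3451.5 (0.5022448301315308, -0.3221340775489807) 0.12223358452320099
t 5412.5 (0.5612868070602417, -0.03349906951189041) 0.13518810272216797
t 7374.0 (0.7553011178970337, 0.6474453806877136) 0.22982557117938995
t 8481.5 (0.807057797908783, -0.6878730654716492) 0.22021441161632538
t 3710.5 (1.3119019269943237, 0.3899558484554291) 0.3985144793987274
s 5878.5 (0.5171747803688049, -0.33154764771461487) 0.12358708679676056
s 5907.0 (0.5634565949440002, -0.03711295127868652) 0.1384727954864502
s 4018.5 (1.0023744106292725, 0.5279814004898071) 0.25131967663764954
s 14904.5 (0.6622122526168823, 1.0290263891220093) 0.5518391132354736
s 5064.5 (-0.3009677827358246, 0.1283080130815506) 0.4800403118133545
```

```bash
cat >> h.py <<'E'
from scipy.spatial.transform import Rotation as Ro
def pose():
    s=sense();q=s["orientation"];return s["eef_pos"],Ro.from_quat([q[1],q[2],q[3],q[0]]).as_matrix(),s
def yawz(R): return np.degrees(np.arctan2(R[1,2],R[0,2]))
def rel(R,p,tgt): return (R.T@(np.array(tgt)-p)*1000).round(1)
E
python3 - <<'E'
from h import *
np.set_printoptions(precision=4,suppress=True)
p,R,s=pose();print(R,yawz(R))
for w in((.45,.35,.25),(.5,.1,.25),(.5,-.1,.25),(.49,-.31,.25),(.5,-.3,.25)): print(w,rel(R,p,w));p=np.array(w)
E
```

```text
[[-0.0004 -0.9128  0.4084]
 [-0.0008  0.4084  0.9128]
 [-1.      0.0001 -0.0009]] 65.89339706584985
(0.45, 0.35, 0.25) [  -0.1 -267.8 -121.6]
(0.5, 0.1, 0.25) [   0.2 -147.7 -207.8]
(0.5, -0.1, 0.25) [   0.2  -81.7 -182.6]
(0.49, -0.31, 0.25) [   0.2  -76.6 -195.8]
(0.5, -0.3, 0.25) [-0.  -5.  13.2]
```

{"fn": "send_rows", "kwargs": {"deltas": "0 -20 -9 0;0 -36 -16 0;0 -43 -20 0;0 -43 -20 0;0 -43 -20 0;0 -40 -18 0;0 -31 -30 0;0 -28 -38 0", "hand": 50}}

```text
time: 0.95
eef_pos: [0.4457, 0.297, 0.2499]
orientation: [0.593, -0.385, 0.593, 0.385]
force: [0.4, -0.3, 0.2]
finger_gap: 0.0498
```

{"fn": "send_rows", "kwargs": {"deltas": "0 -27 -40 0;0 -26 -40 0;0 -24 -41 0;0 -20 -43 0;0 -18 -44 0;0 -18 -44 0;0 -18 -44 0;0 -18 -44 0"}}

```text
time: 1.75
eef_pos: [0.4596, -0.0828, 0.2503]
orientation: [0.593, -0.385, 0.593, 0.385]
force: [1.6, -0.5, -1.4]
finger_gap: 0.0501
```

```bash
python3 - <<'E'
from h import *
np.set_printoptions(precision=4,suppress=True)
p,R,s=pose();print(s["time"],p,yawz(R),s["joint_positions"],s["finger_gap"])
c=ld("wrist0");print(Ro.from_matrix(np.eye(3)) and (-np.array(c["R"]).T@c["t"]))
for w in((.505,-.30,.20),): print(w,rel(R,p,w))
E
```

```text
1.75 [ 0.4596 -0.0828  0.2503] 65.89161051309793 [-0.32    0.267   1.9312  0.0001  0.9433 -1.4701] 0.05012027675004949
[0.1918 0.5985 0.373 ]
(0.505, -0.3, 0.2) [  50.3 -130.2 -179.7]
```

{"fn": "send_rows", "kwargs": {"deltas": "0 -18 -42 0;0 -22 -42 0;0 -25 -36 0;0 -25 -30 0;0 -20 -16 0;0 -14 -10 0;0 -6 -4 0;0 0 0 0"}}

```text
time: 2.55
eef_pos: [0.5052, -0.2986, 0.2498]
orientation: [0.593, -0.384, 0.594, 0.385]
force: [0.1, 0.4, 0.5]
finger_gap: 0.0501
```

```bash
python3 - <<'E'
from h import *
p,R,s=pose();print(p,yawz(R))
c=cap("wrist","w1")
E
```

```text
[ 0.50519061 -0.2985694   0.24979377] 65.87030150812123
```

View pics/w1.png

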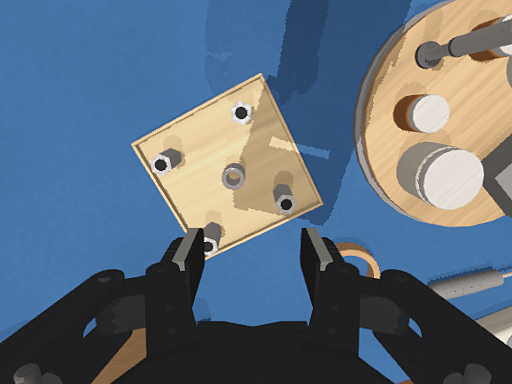

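```bash
python3 - <<'E'
from h import *
c=ld("w1")
for n,X in dict(a=(.5561,-.2777,.054),d=(.443,-.2822,.054)).items(): print(n,proj(c,np.array(X)))
A=c["img"][185:225,265:305,::-1];D=c["img"][90:130,220:260,::-1]
cv2.imwrite("pics/w1c.png",cv2.resize(np.hstack([A,D]),None,fx=10,fy=10,interpolation=cv2.INTER_CUBIC))
E
```

```text
a [[287.0156898  204.65254565]]
d [[242.17660734 113.27440704]]
```

View pics/w1c.png

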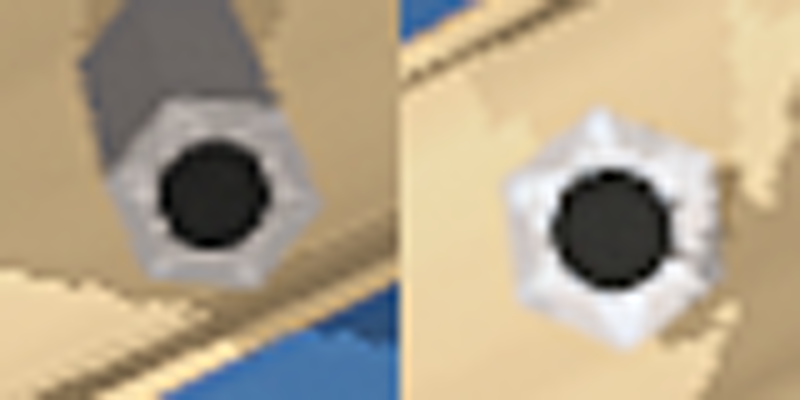

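```bash
python3 - <<'E'
from h import *
c=ld("w1");p,R,s=pose();print(yawz(R))
for n,x0,y0,V in(("a",265,185,[(168,98),(272,98),(320,200),(260,288),(150,275),(108,175)]),("d",180,90,[(600,105),(715,160),(718,275),(628,348),(520,295),(507,185)])):
    W=np.array([onz(c,x0+(x+.5)/10-.5,y0+(y+.5)/10-.5,.054)[:2] for x,y in V]);ce=W.mean(0);d=W-ce
    a=np.angle(np.mean(((d[:,0]+1j*d[:,1])/np.linalg.norm(d,axis=1))**6))/6
    print(n,ce,np.linalg.norm(d,axis=1)*1000,"vertex yaw mod60",np.degrees(a)%60,"flat normal",(np.degrees(a)+30)%60, np.degrees(np.arctan2(d[:,1],d[:,0]))%60)
E
```

```text
65.8915864039246
a [ 0.55427875 -0.27838721] [12.19850613 12.61889387 12.35854846 13.29331485 12.46532139 12.17507411] vertex yaw mod60 1.5456164956867813 flat normal 31.54561649568678 [ 2.37507789  5.67037408 59.95919436  1.72818808  1.99830182 57.54780879]
d [ 0.44168545 -0.28294238] [12.6161812  12.66136537 11.87915905 12.42387812 12.17797981 12.10261813] vertex yaw mod60 41.6209560073402 flat normal 11.620956007340194 [42.27323794 39.28152153 42.09587754 41.87316178 39.97835509 44.22505085]
```

{"fn": "send_rows", "kwargs": {"deltas": "20 0 0 -0.149;30 0 0 -0.149;30 0 0 -0.149;20 -16 6 0;10 -19 7 0;10 -16 6 0;0 0 0 0"}}

```text
time: 3.3
eef_pos: [0.5575, -0.2764, 0.1296]
orientation: [0.493, -0.507, 0.493, 0.507]
force: [-0.3, -0.5, 0.5]
finger_gap: 0.0501
```

```bash
python3 - <<'E'
from h import *
p,R,s=pose();print(p,yawz(R),rel(R,p,(.5555,-.278,.042)))
c=cap("wrist","w2")
E
```

```text
[ 0.55750656 -0.2764194   0.12960158] 91.61463380455628 [87.6  2.  -1.6]
```

View pics/w2.png

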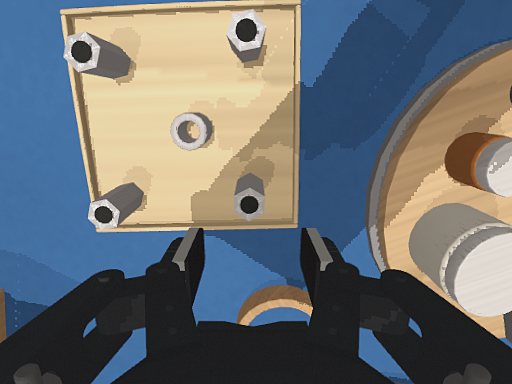

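```bash
python3 - <<'E'
from h import *
c=ld("w2");p,R,s=pose();X=onz(c,249.3,205,.054);print(X,rel(R,p,[*X[:2],.042]))
X=onz(c,246,30,.054);print("d",X)
E
```

```text
[ 0.55536024 -0.27826336  0.054     ] [88.2  1.4 -1.3]
d [ 0.44182485 -0.28319031  0.054     ]
```

{"fn": "send_rows", "kwargs": {"deltas": "15 1.5 -1.4 0;25 0 0 0;25 0 0 0;15 0 0 0;7.5 0 0 0;0 0 0 0"}}

```text
time: 3.95
eef_pos: [0.5541, -0.2795, 0.0426]
orientation: [0.493, -0.506, 0.493, 0.507]
force: [-0.3, -0.1, 0.3]
finger_gap: 0.05
```

{"fn": "send_rows", "kwargs": {"deltas": "0 0 0 0;0 0 0 0;0 0 0 0;0 0 0 0;0 0 0 0", "hand": 10, "newtons": 50}}

```text
time: 4.45
eef_pos: [0.5546, -0.2797, 0.044]
orientation: [-0.494, 0.507, -0.493, -0.506]
force: [-1.3, 0.5, 6.5]
finger_gap: 0.0213
```

{"fn": "send_rows", "kwargs": {"deltas": "-20 0 0 0;-40 0 0 0;-40 0 0 0;-30 -10 25 0;0 -20 45 0;0 -20 50 0;0 -20 50 0;0 -20 45 0"}}

```text
time: 5.25
eef_pos: [0.6361, -0.0674, 0.1734]
orientation: [-0.494, 0.507, -0.493, -0.506]
force: [1.0, -0.9, -1.0]
finger_gap: 0.0213
```

{"fn": "send_rows", "kwargs": {"deltas": "0 -12 35 0;0 -5 20 0;0 -3 10 -0.1;0 0 0 -0.15;0 0 0 -0.1;0 0 0 0"}}

```text
time: 5.85
eef_pos: [0.654, -0.0037, 0.173]
orientation: [-0.397, 0.585, -0.397, -0.585]
force: [-0.2, -0.1, -1.9]
finger_gap: 0.0211
```

```bash
python3 - <<'E'
from h import *
p,R,s=pose();print(p,yawz(R),s["finger_gap"])
c=cap("wrist","w3");t=cap("top","top3");crop(t,210,130,330,250,4,"top3c.png")
E
```

```text
[ 0.65404693 -0.00371423  0.1729974 ] 111.65165295226137 0.021113197546014865
```

View pics/w3.png

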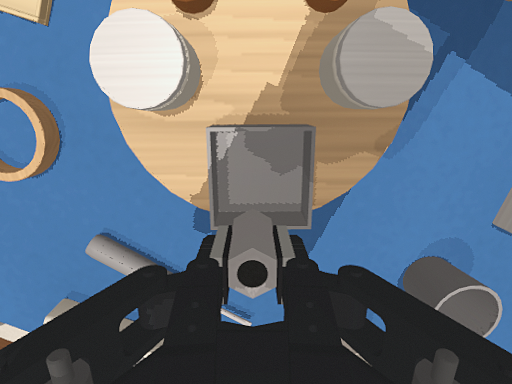

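View pics/top3c.png

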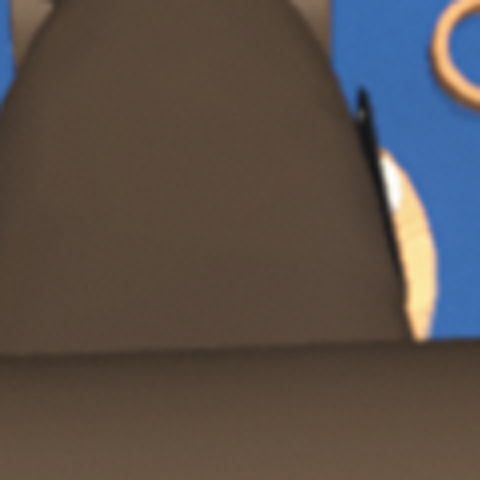

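```bash
python3 - <<'E'
from h import *
c=ld("w3");crop(c,195,110,325,245,5,"w3c.png")
E
```

```text
(no output)
```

View pics/w3c.png

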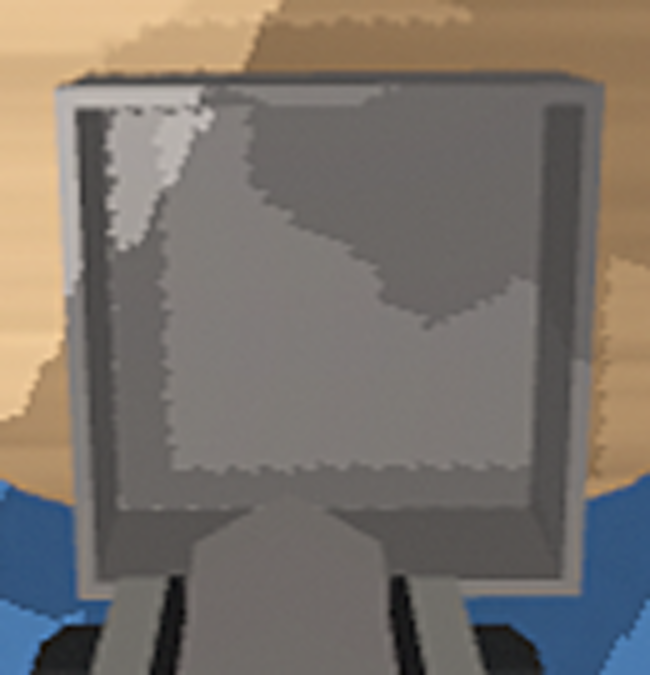

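```bash
python3 - <<'E'
from h import *
c=ld("w3");p,R,s=pose()
W=np.array([onz(c,195+(x+.5)/5-.5,110+(y+.5)/5-.5,.069) for x,y in((57,87),(603,85),(581,595),(80,598))]);ce=W.mean(0)
print(W.round(4),ce,[np.linalg.norm(W[i]-W[i-1]) for i in range(4)])
u=(W[2]+W[3]-W[0]-W[1]);a=np.arctan2(u[1],u[0]);print("u deg",np.degrees(a),"axis",ce[:2]-.085*np.array([np.cos(a),np.sin(a)]))
u=np.array([np.cos(a),np.sin(a),0])
for k in(.017,-.017):
  X=ce+k*u;X[2]=.075;print(X,rel(R,p,X))
E
```

```text
[[ 0.6158 -0.056   0.069 ]
 [ 0.5849  0.021   0.069 ]
 [ 0.6622  0.0529  0.069 ]
 [ 0.6935 -0.0248  0.069 ]] [ 0.63907648 -0.00170942  0.069     ] [np.float64(0.08373962928458942), np.float64(0.08294850714574367), np.float64(0.08360347853898098), np.float64(0.08373239053047028)]
u deg 22.13084472449987 axis [ 0.56033877 -0.03373087]
[0.65482402 0.00469487 0.075     ] [98.  -3.8  7.8]
[ 0.62332894 -0.00811371  0.075     ] [98.  30.2  7.3]
```

{"fn": "send_rows", "kwargs": {"deltas": "15 -3.8 7.5 0;25 0 0 0;25 0 0 0;15 0 0 0;10 0 0 0;5 0 0 0;2 0 0 0;0 0 0 0"}}

```text
time: 6.75
eef_pos: [0.6552, 0.0044, 0.0762]
orientation: [-0.398, 0.585, -0.398, -0.584]
force: [-0.4, -0.4, -0.8]
finger_gap: 0.0215
```

```bash
python3 - <<'E'
from h import *
p,R,s=pose();print(p,yawz(R),s["finger_gap"],s["force"])
c=cap("wrist","w4")
E
```

```text
[0.65519147 0.00444168 0.076232  ] 111.5406408391654 0.021535573792856498 [-0.44065773 -0.44414592 -0.83899643]
```

View pics/w4.png

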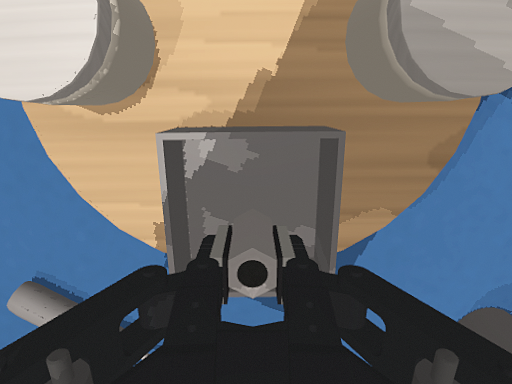

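{"fn": "send_rows", "kwargs": {"deltas": "2 0 0 0;0 0 0 0"}}

```text
time: 7.0
eef_pos: [0.655, 0.0044, 0.0741]
orientation: [-0.398, 0.585, -0.398, -0.584]
force: [-0.8, 0.6, -0.4]
finger_gap: 0.0212
```

{"fn": "send_rows", "kwargs": {"deltas": "0 0 0 0;0 0 0 0;0 0 0 0", "hand": 32}}

```text
time: 7.3
eef_pos: [0.655, 0.0044, 0.074]
orientation: [-0.398, 0.585, -0.398, -0.585]
force: [0.3, 0.3, -0.4]
finger_gap: 0.0321
```

{"fn": "send_rows", "kwargs": {"deltas": "-10 0 0 0;-25 0 0 0;-35 0 0 0;-35 0 0 0;0 0 0 0"}}

```text
time: 7.8
eef_pos: [0.6567, 0.0044, 0.1845]
orientation: [-0.399, 0.587, -0.396, -0.582]
force: [-0.2, 0.4, -0.4]
finger_gap: 0.0322
```

```bash
python3 - <<'E'
from h import *
p,R,s=pose();print(p,yawz(R),s["finger_gap"],s["force"])
for w in((.55,-.25,.178),(.4425,-.2826,.178)): print(rel(R,p,w))
c=cap("wrist","w5")
E
```

```text
[0.65667864 0.00435561 0.18452268] 111.55945014072515 0.032153023830136476 [-0.1800101   0.35575356 -0.41453351]
[   5.8  192.7 -197.3]
[   4.9  304.7 -188.2]
```

View pics/w5.png

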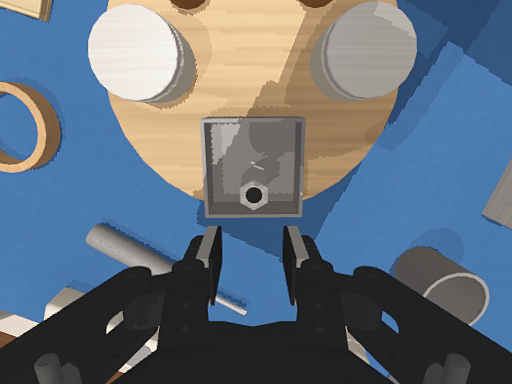

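{"fn": "send_rows", "kwargs": {"deltas": "0 22 -14 0;0 38 -23 0;0 43 -27 0;0 43 -27 0;0 43 -27 0;0 43 -27 0;0 38 -23 0;0 35 -20 0", "hand": 50}}

```text
time: 8.65
eef_pos: [0.4404, -0.2812, 0.1782]
orientation: [0.398, -0.584, 0.398, 0.585]
force: [0.3, -0.8, -0.3]
finger_gap: 0.05
```

{"fn": "send_rows", "kwargs": {"deltas": "20 0 0 -0.12;20 0 0 -0.12;15 0 0 -0.11;0 0 0 0"}}

```text
time: 9.05
eef_pos: [0.4602, -0.2432, 0.1133]
orientation: [0.273, -0.632, 0.342, 0.64]
force: [-0.6, 0.0, 0.1]
finger_gap: 0.0502
```

```bash
python3 - <<'E'
from h import *
p,R,s=pose();print(s["time"],p,yawz(R),s["finger_gap"],s["joint_positions"],rel(R,p,(.442,-.2828,.044)))
c=cap("wrist","w6")
E
```

```text
9.05 [ 0.46015514 -0.24324969  0.11333002] 128.48266949118317 0.050224005253751064 [-0.56891497  0.53968812  1.94453501 -0.15850438  0.66279267 -2.68456962] [ 73.2  32.3 -17.4]
```

View pics/w6.png

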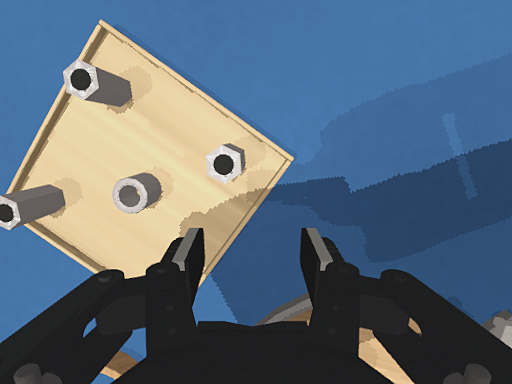

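{"fn": "send_rows", "kwargs": {"deltas": "-20 0 0 0.12;-20 0 0 0.12;-15 0 0 0.11;0 0 0 0"}}

```text
time: 9.5
eef_pos: [0.4642, -0.2414, 0.173]
orientation: [-0.382, 0.577, -0.449, -0.566]
force: [0.4, 0.2, -0.3]
finger_gap: 0.0499
```

```bash
python3 - <<'E'
from h import *
p,R,s=pose();print(s["time"],p,yawz(R),s["joint_positions"],R.round(3),rel(R,p,(.442,-.2828,.044)))
E
```

```text
9.5 [ 0.46418921 -0.24136383  0.17300064] 108.04391485018279 [-0.56226667  0.44864443  1.89317642 -0.13467462  0.79519621 -2.35151515] [[-0.043 -0.95  -0.309]
 [-0.086 -0.305  0.949]
 [-0.995  0.068 -0.068]] [132.9  25.  -23.6]
```

{"fn": "send_rows", "kwargs": {"deltas": "0 0 0 0.149;0 0 0 0.149;0 0 0 0.149;0 0 0 0.149;0 0 0 0.149;0 0 0 0.149;0 0 0 0.149;0 0 0 0.149"}}

```text
time: 10.3
eef_pos: [0.4632, -0.2409, 0.1702]
orientation: [0.639, -0.261, 0.69, 0.217]
force: [0.3, -0.6, 0.7]
finger_gap: 0.0499
```

```bash
python3 - <<'E'
from h import *
p,R,s=pose();print(s["time"],p,yawz(R),s["joint_positions"],R.round(3))
E
```

```text
10.3 [ 0.46323398 -0.24089946  0.17021525] 39.50090617638489 [-0.56241072  0.45269261  1.89575476 -0.13518252  0.79324768 -1.15846495] [[-0.047 -0.638  0.768]
 [-0.084  0.769  0.634]
 [-0.995 -0.034 -0.09 ]]
```

{"fn": "send_rows", "kwargs": {"deltas": "0 0 0 0.149;0 0 0 0.149;0 0 0 0.149;0 0 0 0.149;0 0 0 0.149;0 0 0 0.149;0 0 0 0.149;0 0 0 0.149"}}

```text
time: 11.1
eef_pos: [0.4633, -0.2409, 0.1702]
orientation: [0.675, 0.142, 0.693, -0.208]
force: [-1.1, -0.2, 0.3]
finger_gap: 0.0499
```

{"fn": "send_rows", "kwargs": {"deltas": "0 0 0 0.149;0 0 0 0.149;0 0 0 0.149;0 0 0 0.149;0 0 0 0.149;0 0 0 0.149;0 0 0 0.149;0 0 0 0.149"}}

```text
time: 11.9
eef_pos: [0.4632, -0.2409, 0.1702]
orientation: [-0.479, -0.497, -0.457, 0.561]
force: [-0.2, 0.6, 0.2]
finger_gap: 0.0501
```

{"fn": "send_rows", "kwargs": {"deltas": "0 0 0 0.149;0 0 0 0.149;0 0 0 0.149;0 0 0 0.149;0 0 0 0.149;0 0 0 0.149;0 0 0 0.149;0 0 0 0.149"}}

```text
time: 12.7
eef_pos: [0.4633, -0.2409, 0.1702]
orientation: [-0.118, -0.68, -0.063, 0.721]
force: [-0.5, -1.0, -0.1]
finger_gap: 0.0499
```

{"fn": "send_rows", "kwargs": {"deltas": "0 0 0 0.149;0 0 0 0.06;0 0 0 0.05;0 0 0 0.05;0 0 0 0"}}

```text
time: 13.2
eef_pos: [0.4604, -0.2469, 0.1718]
orientation: [-0.012, -0.692, 0.04, 0.72]
force: [-0.7, -0.3, -0.1]
finger_gap: 0.0499
```

```bash
python3 - <<'E'
from h import *
p,R,s=pose();print(s["time"],p,yawz(R),s["joint_positions"],R.round(3))
E
```

```text
13.2 [ 0.46037068 -0.2468753   0.1718296 ] 177.63649600131345 [-0.58099988  0.44960556  1.89465862 -0.11642878  0.7950136   2.68192297] [[-0.041 -0.038 -0.998]
 [-0.072 -0.997  0.041]
 [-0.997  0.074  0.038]]
```

Works: j4 moves back towards 0 at the other limit. Continuing in small pushes.

{"fn": "send_rows", "kwargs": {"deltas": "0 0 0 0.1;0 0 0 0.1;0 0 0 0"}}

```text
time: 13.5
eef_pos: [0.4419, -0.2733, 0.1746]
orientation: [0.062, -0.703, 0.077, 0.704]
force: [-0.0, 0.7, -0.1]
finger_gap: 0.0503
```

```bash
python3 - <<'E'
from h import *
p,R,s=pose();print(s["time"],p,yawz(R),s["joint_positions"],R.round(3))
E
```

```text
13.5 [ 0.44191773 -0.27327348  0.17458111] 168.741557613639 [-0.67301259  0.4379077   1.90418659 -0.02456355  0.78938548  2.6823002 ] [[-0.003 -0.195 -0.981]
 [-0.02  -0.981  0.195]
 [-1.     0.02  -0.001]]
```

{"fn": "send_rows", "kwargs": {"deltas": "0 0 0 0.05;0 0 0 0"}}

```text
time: 13.7
eef_pos: [0.4375, -0.2782, 0.1745]
orientation: [-0.08, 0.705, -0.085, -0.699]
force: [1.4, -0.7, 0.6]
finger_gap: 0.05
```

```bash
python3 - <<'E'
from h import *
p,R,s=pose();print(s["time"],p,yawz(R),s["joint_positions"],R.round(4))
E
```

```text
13.7 [ 0.43754953 -0.27822448  0.17451145] 166.6034371167048 [-6.93132327e-01  4.36044226e-01  1.90793104e+00 -2.10100145e-03
  7.87169669e-01  2.68377565e+00] [[ 0.0071 -0.2317 -0.9728]
 [-0.0078 -0.9728  0.2317]
 [-0.9999  0.006  -0.0087]]
```

{"fn": "send_rows", "kwargs": {"deltas": "0 0 0 -0.148;0 0 0 -0.148;0 0 0 -0.148;0 0 0 -0.148;0 0 0 -0.148;10 0 0 -0.148;15 0 0 -0.148;15 0 0 -0.148"}}

```text
time: 14.5
eef_pos: [0.4385, -0.2778, 0.1342]
orientation: [0.33, 0.628, 0.322, -0.627]
force: [0.3, 1.3, -0.1]
finger_gap: 0.0501
```

{"fn": "send_rows", "kwargs": {"deltas": "10 0 0 -0.148;0 0 0 -0.148;0 0 0 0"}}

```text
time: 14.8
eef_pos: [0.4384, -0.2778, 0.1242]
orientation: [0.417, 0.573, 0.41, -0.573]
force: [0.3, 0.6, -0.5]
finger_gap: 0.05
```

```bash
python3 - <<'E'
from h import *
p,R,s=pose();print(s["time"],p,yawz(R),s["joint_positions"],R.round(4),rel(R,p,(.442,-.2828,.044)))
c=cap("wrist","w7")
E
```

```text
14.8 [ 0.43842494 -0.27779906  0.12422529] -108.33643308892138 [-0.69117011  0.5140393   1.95008528 -0.00324882  0.66766536  1.20217586] [[ 0.0063  0.9492 -0.3146]
 [-0.0078 -0.3145 -0.9492]
 [-0.9999  0.0084  0.0054]] [80.3  4.3  3.2]
```

View pics/w7.png

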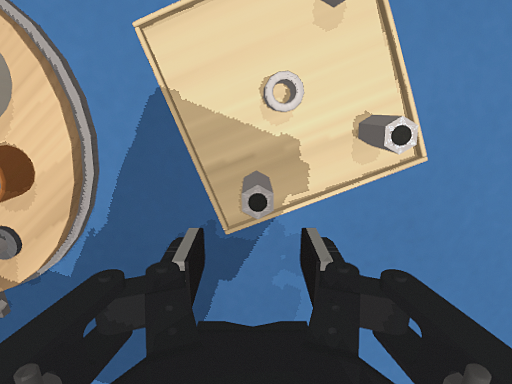

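```bash
python3 - <<'E'
from h import *
c=ld("w7");p,R,s=pose();X=onz(c,257.7,202.3,.054);print(X,rel(R,p,[*X[:2],.044]))
crop(c,230,170,290,225,8,"w7c.png")
E
```

```text
[ 0.44152425 -0.28353499  0.054     ] [80.6  4.   3.9]
```

View pics/w7c.png

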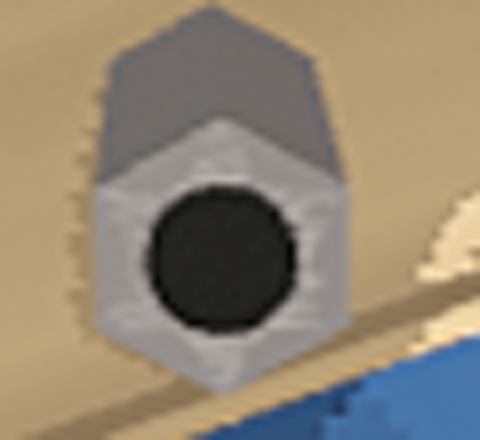

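Flats are aligned with the jaws. Descending and gripping.

{"fn": "send_rows", "kwargs": {"deltas": "15 4 3.6 0;25 0 0 0;20 0 0 0;13 0 0 0;7 0 0 0;0 0 0 0"}}

```text
time: 15.45
eef_pos: [0.4413, -0.2835, 0.0438]
orientation: [0.416, 0.574, 0.409, -0.574]
force: [0.1, -0.1, 0.0]
finger_gap: 0.05
```

{"fn": "send_rows", "kwargs": {"deltas": "0 0 0 0;0 0 0 0;0 0 0 0;0 0 0 0;0 0 0 0", "hand": 10}}

```text
time: 15.95
eef_pos: [0.4418, -0.2838, 0.0455]
orientation: [0.417, 0.575, 0.408, -0.574]
force: [-0.5, 1.0, 7.9]
finger_gap: 0.0208
```

{"fn": "send_rows", "kwargs": {"deltas": "-20 0 0 0;-40 0 0 0;-40 0 0 0;-30 0 0 0;0 0 0 0"}}

```text
time: 16.45
eef_pos: [0.4416, -0.2833, 0.1786]
orientation: [0.419, 0.575, 0.407, -0.573]
force: [-0.6, -0.0, -1.5]
finger_gap: 0.0211
```

```bash
python3 - <<'E'
from h import *
p,R,s=pose();print(s["time"],p,yawz(R),s["finger_gap"],s["joint_positions"],R.round(4),rel(R,p,(.6233,-.0081,.175)))
E
```

```text
16.45 [ 0.44155224 -0.28327874  0.17855144] -108.56135107371935 0.021093148890320424 [-0.69553906  0.43571435  1.89348942 -0.00254488  0.79490834  1.20091755] [[ 0.0123  0.9479 -0.3183]
 [-0.0126 -0.3182 -0.948 ]
 [-0.9998  0.0156  0.008 ]] [   2.3   84.7 -318.7]
```

{"fn": "send_rows", "kwargs": {"deltas": "0 6 -20 0;0 11 -40 0;0 13 -47 0;0 13 -47 0;0 13 -47 0;0 13 -47 0;0 10 -40 -0.05;0 5 -22 -0.1"}}

```text
time: 17.25
eef_pos: [0.6188, -0.0119, 0.1725]
orientation: [-0.459, -0.54, -0.452, 0.541]
force: [0.1, -0.9, -1.6]
finger_gap: 0.0212
```

{"fn": "send_rows", "kwargs": {"deltas": "0 0 0 -0.14;0 0 0 -0.14;0 0 0 -0.14;0 0 0 -0.13;0 0 0 0"}}

```text
time: 17.75
eef_pos: [0.6175, -0.0148, 0.1727]
orientation: [0.588, 0.396, 0.582, -0.398]
force: [-0.2, 0.3, -1.1]
finger_gap: 0.0209
```

```bash
python3 - <<'E'
from h import *
p,R,s=pose();print(s["time"],p,yawz(R),s["finger_gap"],R.round(3),rel(R,p,(.6233,-.0081,.076)))
c=cap("wrist","w8")
E
```

```text
17.75 [ 0.61751684 -0.01475907  0.17266159] -68.34431834740579 0.02092383421746478 [[ 0.006  0.929  0.369]
 [-0.008  0.369 -0.929]
 [-1.     0.002  0.01 ]] [96.6  7.6 -5. ]
```

View pics/w8.png

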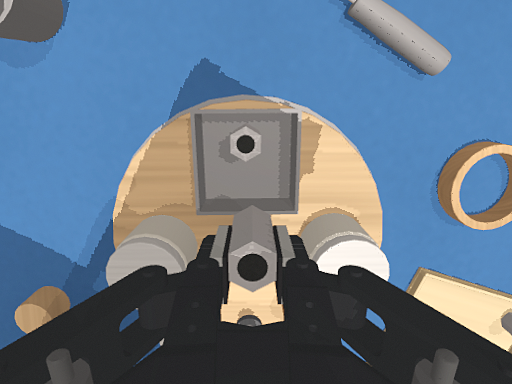

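```bash
python3 - <<'E'
from h import *
c=ld("w8");p,R,s=pose();crop(c,180,95,315,225,5,"w8c.png")
W=np.array([onz(c,*q,.069) for q in((190,108),(302,108),(298,213),(196,215))]);ce=W.mean(0)
u=(W[0]+W[1]-W[2]-W[3]);a=np.arctan2(u[1],u[0]);print(ce,np.degrees(a))
u=np.array([np.cos(a),np.sin(a),0]);N=onz(c,245.5,143.5,.083);v=np.array([-u[1],u[0],0]);print(N,(N-ce)@u,(N-ce)@v)
for k in(-.018,): print(rel(R,p,[*(ce+k*u)[:2],.076]))
E
```

```text
[ 0.63982517 -0.00182462  0.069     ] 21.86217052829209
[0.65556914 0.00501082 0.083     ] 0.017157046217693952 0.0004811834810796092
[96.8  7.2 -4.8]
```

View pics/w8c.png

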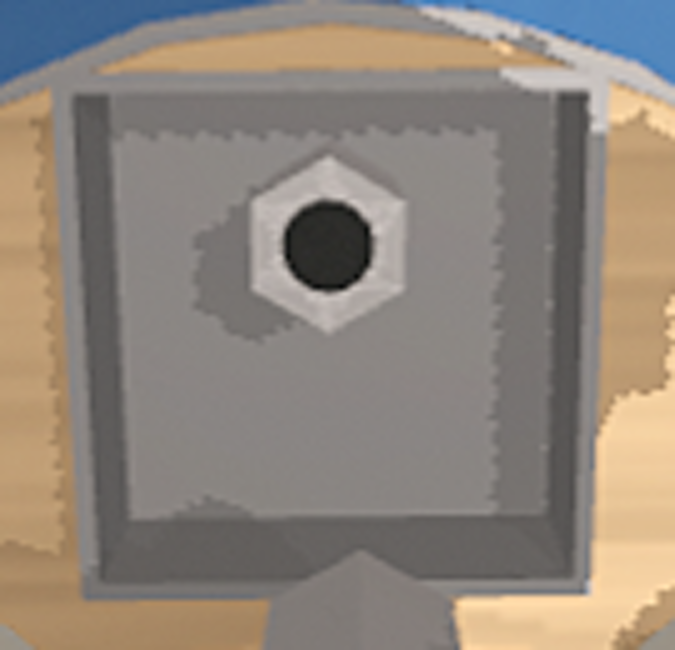

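{"fn": "send_rows", "kwargs": {"deltas": "15 7.2 -4.8 0;25 0 0 0;25 0 0 0;15 0 0 0;10 0 0 0;5 0 0 0;2 0 0 0;0 0 0 0"}}

```text
time: 18.6
eef_pos: [0.6237, -0.0085, 0.0771]
orientation: [0.588, 0.397, 0.581, -0.399]
force: [0.5, -0.2, -0.2]
finger_gap: 0.021
```

{"fn": "send_rows", "kwargs": {"deltas": "0 0 0 0;0 0 0 0;0 0 0 0", "hand": 32}}

```text
time: 18.9
eef_pos: [0.6237, -0.0085, 0.0772]
orientation: [0.589, 0.397, 0.581, -0.399]
force: [-0.0, 0.6, -0.7]
finger_gap: 0.0323
```

{"fn": "send_rows", "kwargs": {"deltas": "-10 0 0 0;-25 0 0 0;-35 0 0 0;-35 0 0 0;-10 0 0 0;0 0 0 0"}}

```text
time: 19.5
eef_pos: [0.6231, -0.0076, 0.1938]
orientation: [0.589, 0.397, 0.58, -0.398]
force: [0.2, 0.1, 0.5]
finger_gap: 0.0323
```

```bash
python3 - <<'E'
from h import *
p,R,s=pose();print(s["time"],p,yawz(R),s["finger_gap"],s["joint_positions"],R.round(3))
for w in((.469,-.071,.19),(.5,-.22,.19)): print(rel(R,p,w))
c=cap("wrist","w9");c=cap("scene","s9")
E
```

```text
19.5 [ 0.62312393 -0.00758264  0.19377559] -68.45265986611537 0.03231671662481523 [-0.11532711  0.54348911  1.63161437 -0.00896328  0.95513254  1.08449309] [[ 0.01   0.93   0.367]
 [-0.009  0.367 -0.93 ]
 [-1.     0.007  0.012]]
[   2.7 -166.7    2.3]
[   4.3 -192.6  152.3]
```

View pics/w9.png

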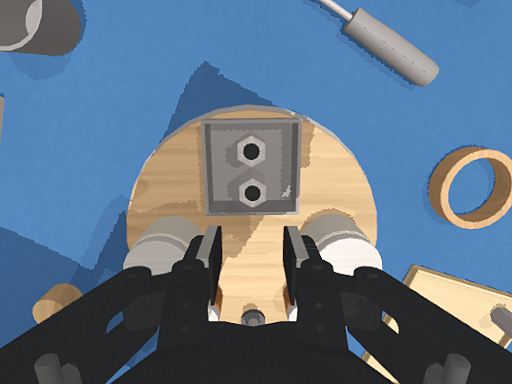

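View pics/s9.png

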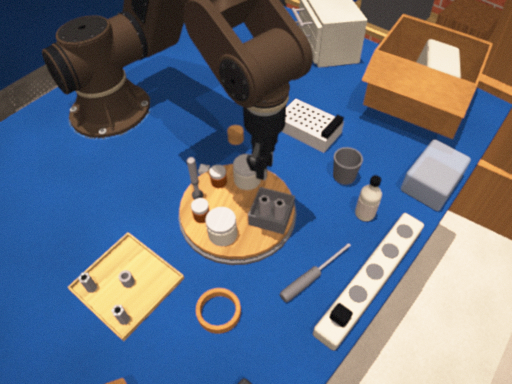

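```bash
python3 - <<'E'
from h import *
t=ld("top0");s=ld("scene0")
a=cv2.resize(t["img"][238:268,250:280,::-1],None,fx=13,fy=13,interpolation=cv2.INTER_CUBIC)
b=cv2.resize(s["img"][152:182,190:220,::-1],None,fx=13,fy=13,interpolation=cv2.INTER_CUBIC)
cv2.imwrite("pics/ptr.png",np.hstack([a,b]))
E
```

```text
(no output)
```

View pics/ptr.png

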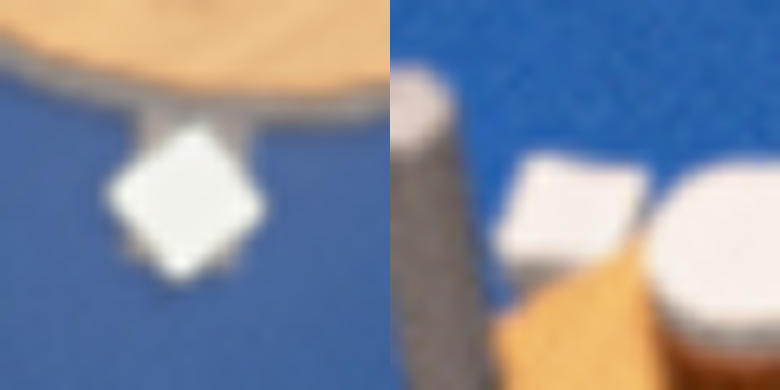

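{"fn": "send_rows", "kwargs": {"deltas": "0 -12 0 0;0 -25 0 0;0 -30 0 0;0 -30 0 0;0 -30 0 0;0 -25 0 0;0 -14 2 0;0 0 0 0", "hand": 50}}

```text
time: 20.4
eef_pos: [0.4676, -0.071, 0.1907]
orientation: [0.588, 0.397, 0.581, -0.399]
force: [-0.1, 0.1, 0.1]
finger_gap: 0.05
```

```bash
python3 - <<'E'
from h import *
p,R,s=pose();print(s["time"],p,yawz(R),s["finger_gap"],s["joint_positions"],R.round(3))
c=cap("wrist","w10")
for X in((.468,-.071,.155),(.411,.007,.019),(.561,-.0335,.03)): print(proj(c,np.array(X)))
E
```

```text
20.4 [ 0.46762969 -0.07098685  0.19071875] -68.52971123720774 0.04996711714948119 [-0.2874476   0.35666169  1.99403987 -0.00839194  0.78335619  0.91453452] [[ 0.006  0.931  0.366]
 [-0.008  0.366 -0.931]
 [-1.     0.002  0.009]]
[[252.51046237 227.37784851]]
[[162.32244525 198.49919421]]
[[250.14546513  70.38133571]]
```

View pics/w10.png

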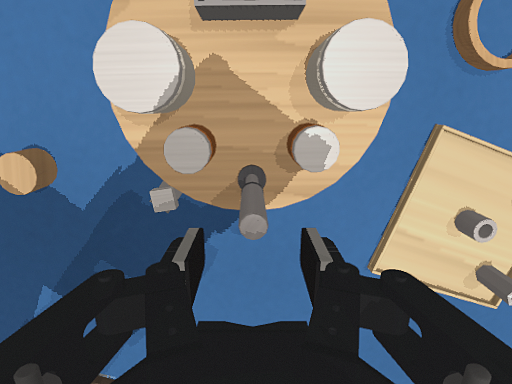

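```bash
python3 - <<'E'
from h import *
c=ld("w10");a=cv2.resize(c["img"][180:220,140:185,::-1],None,fx=12,fy=12,interpolation=cv2.INTER_CUBIC)
b=cv2.resize(c["img"][205:245,232:277,::-1],None,fx=12,fy=12,interpolation=cv2.INTER_CUBIC)
cv2.imwrite("pics/ptr2.png",np.hstack([a[:, :400],b[:,:400]]))
E
```

```text
(no output)
```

View pics/ptr2.png

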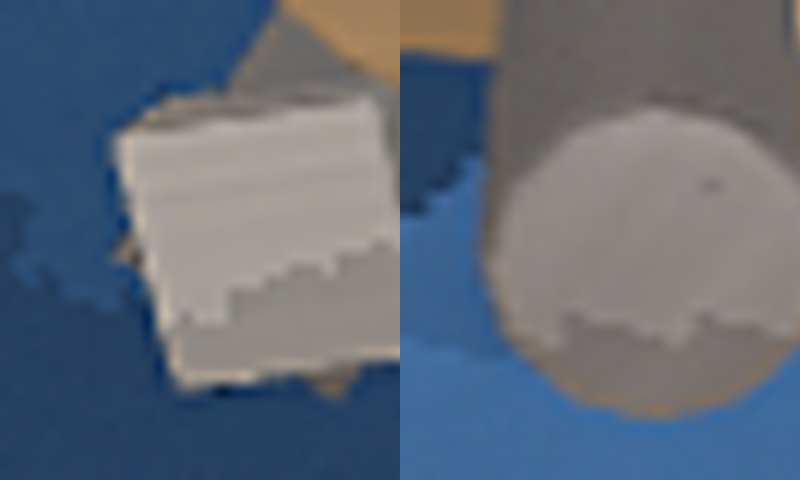

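```bash
python3 - <<'E'
from h import *
c=ld("w10");t=ld("top0");s=ld("scene0");A=np.array([.561,-.0335])
def T(x0,y0,sc,x,y): return x0+(x+.5)/sc-.5,y0+(y+.5)/sc-.5
def rep(n,W):
    W=np.array(W);ce=W.mean(0);print(n,W.round(4).tolist(),ce,"ang",np.degrees(np.arctan2(*(ce-A)[::-1])),np.linalg.norm(ce-A))
    for i,j in((0,2),(1,3)):
        d=W[i]-W[j];print("   diag",np.linalg.norm(d),np.degrees(np.arctan2(d[1],d[0])))
rep("top",[onz(t,*T(250,238,13,*q),.019)[:2] for q in((180,286),(268,208),(200,122),(103,197))])
rep("scene",[onz(s,*T(190,152,13,x-390,y),.019)[:2] for x,y in((533,152),(497,235),(640,240),(650,170))])
rep("wrist",[onz(c,*T(140,180,12,*q),.019)[:2] for q in((180,385),(440,352),(380,98),(115,135))])
P=onz(c,252.9,226.3,.155)[:2];print(P,np.degrees(np.arctan2(*(P-A)[::-1]))%360,np.linalg.norm(P-A))
p,R,_=pose();print(rel(R,p,[*P,.135]))
E
```

```text
top [[0.3931, 0.0108], [0.4065, -0.01], [0.4265, 0.0015], [0.4139, 0.0242]] [0.41001672 0.00663971] ang 165.11199055934114 0.15622786535364364
   diag 0.03467262234100312 164.4756213331501
   diag 0.03492852977796792 -102.20690970073984
scene [[0.3925, 0.0143], [0.4028, -0.0058], [0.4255, 0.0114], [0.4139, 0.0259]] [0.40868285 0.01142746] ang 163.56605034653327 0.15880488320495648
   diag 0.033123061015556614 174.9651117322899
   diag 0.03359575441217128 -109.22676155684196
wrist [[0.3939, 0.0106], [0.4053, -0.0101], [0.4257, 0.0017], [0.414, 0.0224]] [0.4097281  0.00613401] ang 165.31822807273903 0.1563778810192666
   diag 0.032996423020324094 164.49660027376723
   diag 0.03365179012489778 -105.04496597309455
[ 0.4687115  -0.07096367] 202.09424177773406 0.09960268023211902
[55.9 -0.4 -0.4]
```

{"fn": "send_rows", "kwargs": {"deltas": "10 0 -0.4 0;18 0 0 0;15 0 0 0;10 0 0 0;2 0 0 0;0 0 0 0"}}

```text
time: 21.05
eef_pos: [0.4695, -0.0703, 0.1357]
orientation: [0.588, 0.397, 0.581, -0.399]
force: [0.0, 0.8, 0.2]
finger_gap: 0.0502
```

{"fn": "send_rows", "kwargs": {"deltas": "0 0 0 0;0 0 0 0;0 0 0 0;0 0 0 0;0 0 0 0;0 0 0 0", "hand": 8, "newtons": 40}}

```text
time: 21.65
eef_pos: [0.4695, -0.0705, 0.1367]
orientation: [0.589, 0.397, 0.581, -0.399]
force: [0.1, 0.2, 6.2]
finger_gap: 0.0172
```

```bash
python3 - <<'E'
from h import *
p,R,s=pose();print(s["time"],p,yawz(R),s["finger_gap"],s["force"],s["torque"],R.round(4))
A=np.array([.561,-.0335]);d=p[:2]-A;print(np.degrees(np.arctan2(d[1],d[0]))%360,np.linalg.norm(d))
E
```

```text
21.65 [ 0.46953202 -0.07053525  0.13671064] -68.46376284063264 0.0172489962235477 [0.09959786 0.1585856  6.24331721] [0.42688655 0.19887494 0.05347006] [[ 0.0081  0.9302  0.3671]
 [-0.0084  0.3671 -0.9301]
 [-0.9999  0.0045  0.0108]]
202.04295126236786 0.09868131126324876
```

```bash
cat > arc.py <<'E'
from h import *
import sys
A=np.array([.561,-.0335]);r=.0995
n=int(sys.argv[1]);steps=[float(x) for x in sys.argv[2].split(",")]
p,R,s=pose();d=p[:2]-A;th=np.degrees(np.arctan2(d[1],d[0]))%360
print("t",s["time"],"th",th,"r",np.linalg.norm(d),"z",p[2],"gap",s["finger_gap"],"F",s["force"].round(1),"yaw",yawz(R))
th0=float(sys.argv[3]) if len(sys.argv)>3 else th
pts=[np.array([*(A+r*np.array([np.cos(np.radians(a)),np.sin(np.radians(a))])),.1355]) for a in th0+np.cumsum([0]+steps)]
st=pts[0].copy()
for k in range(len(steps)):
    print((R.T@(pts[k+1]-pts[k])*1000).round(2), end=" ;" if (k+1)%8 else "\n")
E
python3 arc.py 1 0.5,1,1.5,2,2.4,2.4,2.4,2.4,2.4,2.4,2.4,2.4,2.4,2.4,2.4,2.4
```

```text
t 21.65 th 202.04295126236786 r 0.09868131126324876 z 0.13671064494443602 gap 0.0172489962235477 F [0.1 0.2 6.2] yaw -68.46376284063264
[0.01 0.01 0.87] ;[0.02 0.05 1.74] ;[0.03 0.13 2.6 ] ;[0.04 0.27 3.46] ;[0.05 0.49 4.14] ;[0.05 0.66 4.11] ;[0.05 0.83 4.08] ;[0.05 1.   4.05]
[0.05 1.17 4.  ] ;[0.05 1.34 3.95] ;[0.05 1.5  3.89] ;[0.05 1.66 3.82] ;[0.05 1.82 3.75] ;[0.05 1.98 3.67] ;[0.05 2.13 3.58] ;[0.05 2.28 3.49]
```

{"fn": "send_rows", "kwargs": {"deltas": "0 0 0.9 0;0 0 1.7 0;0 0.1 2.6 0;0 0.3 3.5 0;0.1 0.5 4.1 0;0.1 0.7 4.1 0;0.1 0.8 4.1 0;0.1 1.0 4.0 0"}}

```text
time: 22.45
eef_pos: [0.4819, -0.0928, 0.1367]
orientation: [0.589, 0.397, 0.581, -0.399]
force: [-1.6, -0.5, 9.6]
finger_gap: 0.017
```

```bash
python3 arc.py 1 2.4,2.4,2.4,2.4,2.4,2.4,2.4,2.4,2.4,2.4,2.4,2.4,2.4,2.4,2.4,2.4 218.54
```

```text
t 22.45 th 216.826872719362 r 0.09886624905226046 z 0.13665400446105164 gap 0.016969577470312167 F [-1.6 -0.5  9.6] yaw -68.46338785663114
[0.05 1.3  3.96] ;[0.05 1.47 3.9 ] ;[0.05 1.63 3.84] ;[0.05 1.79 3.76] ;[0.05 1.94 3.69] ;[0.05 2.1  3.6 ] ;[0.05 2.25 3.51] ;[0.05 2.39 3.41]
[0.05 2.53 3.31] ;[0.05 2.67 3.2 ] ;[0.05 2.8  3.09] ;[0.04 2.93 2.97] ;[0.04 3.05 2.84] ;[0.04 3.16 2.71] ;[0.04 3.28 2.58] ;[0.04 3.38 2.44]
```

{"fn": "send_rows", "kwargs": {"deltas": "0 1.3 4.0 0;0 1.5 3.9 0;0 1.6 3.8 0;0 1.8 3.8 0;0 1.9 3.7 0;0 2.1 3.6 0;0 2.2 3.5 0;0 2.4 3.4 0"}}

```text
time: 23.25
eef_pos: [0.5057, -0.1156, 0.1367]
orientation: [0.588, 0.396, 0.581, -0.399]
force: [-7.0, -9.2, 5.7]
finger_gap: 0.0171
```

{"fn": "send_rows", "kwargs": {"deltas": "0 2.5 3.3 0;0 2.7 3.2 0;0 2.8 3.1 0;0 2.9 3.0 0;0 3.1 2.8 0;0 3.2 2.7 0;0 3.3 2.6 0;0 3.4 2.4 0"}}

```text
time: 24.05
eef_pos: [0.5366, -0.1296, 0.1368]
orientation: [0.589, 0.396, 0.581, -0.4]
force: [-5.7, -19.1, -0.1]
finger_gap: 0.0165
```

```bash
python3 arc.py 1 2.4,2.4,2.4,2.4,2.4,2.4,2.4,2.4,2.4,2.4,2.4,2.4,2.4,2.4,2.4,2.4 256.94
```

```text
t 24.05 th 255.7482462247255 r 0.09915042535675772 z 0.13680725258518164 gap 0.016524568046362063 F [ -5.7 -19.1  -0.1] yaw -68.44536261054745
[0.03 3.48 2.29] ;[0.03 3.57 2.15] ;[0.03 3.66 2.  ] ;[0.03 3.74 1.84] ;[0.03 3.81 1.68] ;[0.03 3.88 1.52] ;[0.02 3.94 1.36] ;[0.02 3.99 1.19]
[0.02 4.04 1.02] ;[0.02 4.08 0.85] ;[0.02 4.11 0.68] ;[0.01 4.14 0.51] ;[0.01 4.15 0.34] ;[0.01 4.16 0.16] ;[ 0.01  4.17 -0.01] ;[ 0.01  4.16 -0.19]
```

{"fn": "send_rows", "kwargs": {"deltas": "0 3.3 2.5 0;0 3.4 2.4 0;0 3.5 2.2 0;0 3.7 1.9 0;0 3.8 1.7 0;0 3.9 1.5 0;0 3.9 1.4 0;0 4.0 1.2 0"}}

```text
time: 24.85
eef_pos: [0.5703, -0.1328, 0.1369]
orientation: [0.589, 0.396, 0.58, -0.399]
force: [1.5, -19.3, -4.4]
finger_gap: 0.0168
```

```bash
python3 arc.py 1 2.4,2.4,2.4,2.4,2.4,2.4,2.4,2.4,2.4,2.4,2.4,2.4,2.4,2.4,2.4,2.4 276.14
```

```text
t 24.85 th 275.38059221551003 r 0.0997001224128215 z 0.136890250710696 gap 0.016847931580235644 F [  1.5 -19.3  -4.4] yaw -68.46892802563968
[0.03 4.04 1.02] ;[0.03 4.08 0.85] ;[0.02 4.11 0.68] ;[0.02 4.14 0.51] ;[0.02 4.15 0.33] ;[0.02 4.16 0.16] ;[ 0.01  4.17 -0.02] ;[ 0.01  4.16 -0.19]
[ 0.01  4.15 -0.36] ;[ 0.01  4.13 -0.54] ;[ 0.    4.11 -0.71] ;[ 0.    4.07 -0.88] ;[-0.    4.03 -1.05] ;[-0.    3.99 -1.22] ;[-0.01  3.93 -1.38] ;[-0.01  3.87 -1.55]
```

{"fn": "send_rows", "kwargs": {"deltas": "0 3.9 1.3 0;0 4.0 1.2 0;0 4.0 1.0 0;0 4.1 0.8 0;0 4.1 0.5 0;0 4.2 0.2 0;0 4.2 0 0;0 4.2 -0.2 0"}}

```text
time: 25.65
eef_pos: [0.6029, -0.1246, 0.1369]
orientation: [0.589, 0.397, 0.58, -0.399]
force: [4.8, -13.6, -5.6]
finger_gap: 0.0171
```

```bash
python3 arc.py 1 2.4,2.4,2.4,2.4,2.4,2.4,2.4,2.4,2.4,2.4,2.4,2.4,2.4,2.4,2.4,2.4 295.34
```

```text
t 25.65 th 294.7063500882077 r 0.10028786632734724 z 0.13690027003810584 gap 0.017118278460559827 F [  4.8 -13.6  -5.6] yaw -68.47957570880745
[ 0.01  4.15 -0.36] ;[ 0.01  4.13 -0.54] ;[ 0.01  4.11 -0.71] ;[ 0.01  4.07 -0.88] ;[ 0.    4.03 -1.05] ;[ 0.    3.99 -1.22] ;[-0.    3.93 -1.39] ;[-0.    3.87 -1.55]
[-0.01  3.8  -1.71] ;[-0.01  3.73 -1.87] ;[-0.01  3.64 -2.02] ;[-0.01  3.56 -2.17] ;[-0.01  3.46 -2.32] ;[-0.02  3.36 -2.46] ;[-0.02  3.26 -2.6 ] ;[-0.02  3.14 -2.73]
```

{"fn": "send_rows", "kwargs": {"deltas": "0 4.2 -0.2 0;0 4.1 -0.3 0;0 4.1 -0.5 0;0 4.1 -0.7 0;0 4.0 -1.0 0;0 4.0 -1.2 0;0 3.9 -1.4 0;0 3.9 -1.6 0"}}

```text
time: 26.45
eef_pos: [0.6309, -0.106, 0.1369]
orientation: [0.59, 0.397, 0.58, -0.399]
force: [8.3, -9.4, -6.8]
finger_gap: 0.0173
```

```bash
python3 arc.py 1 2.4,2.4,2.4,2.4,2.4,2.4,2.4,2.4,2.2,2,1.6,1.2,.8,.6,.4,.2 314.54
```

```text
t 26.45 th 313.9444281919246 r 0.10069774179184936 z 0.136917431851252 gap 0.017290421271148215 F [ 8.3 -9.4 -6.8] yaw -68.48232217051833
[-0.    3.8  -1.71] ;[-0.    3.73 -1.87] ;[-0.01  3.64 -2.02] ;[-0.01  3.56 -2.17] ;[-0.01  3.46 -2.32] ;[-0.01  3.36 -2.46] ;[-0.02  3.26 -2.6 ] ;[-0.02  3.14 -2.74]
[-0.02  2.78 -2.62] ;[-0.02  2.44 -2.47] ;[-0.02  1.89 -2.04] ;[-0.01  1.38 -1.56] ;[-0.01  0.9  -1.06] ;[-0.01  0.67 -0.8 ] ;[-0.    0.44 -0.54] ;[-0.    0.22 -0.27]
```

{"fn": "send_rows", "kwargs": {"deltas": "0 3.9 -1.5 0;0 3.8 -1.7 0;0 3.7 -1.9 0;0 3.6 -2.1 0;0 3.5 -2.3 0;0 3.4 -2.4 0;0 3.3 -2.6 0;0 3.1 -2.7 0"}}

```text
time: 27.25
eef_pos: [0.6511, -0.0791, 0.1369]
orientation: [0.59, 0.397, 0.579, -0.399]
force: [10.6, -5.6, -6.2]
finger_gap: 0.0175
```

{"fn": "send_rows", "kwargs": {"deltas": "0 2.8 -2.6 0;0 2.4 -2.4 0;0 1.9 -2.0 0;0 1.4 -1.5 0;0 0.9 -1.0 0;0 0.6 -0.7 0;0 0.3 -0.3 0;0 0 0 0"}}

```text
time: 28.05
eef_pos: [0.657, -0.0652, 0.1369]
orientation: [0.59, 0.397, 0.579, -0.398]
force: [11.0, -3.1, -6.3]
finger_gap: 0.0171
```

```bash
python3 arc.py 1 1,1 342.5; python3 - <<'E'
from h import *
c=cap("top","t20");crop(c,200,130,340,270,4,"t20c.png");c=cap("wrist","w20");s=cap("scene","s20");crop(s,165,135,305,265,5,"s20c.png")
E
```

```text
t 28.05 th 341.7062707371201 r 0.10109630286382268 z 0.13691089332062545 gap 0.01709748805656218 F [11.  -3.1 -6.3] yaw -68.47849104209824
[-0.01  1.08 -1.36] ;[-0.01  1.06 -1.38] ;
```

View pics/t20c.png

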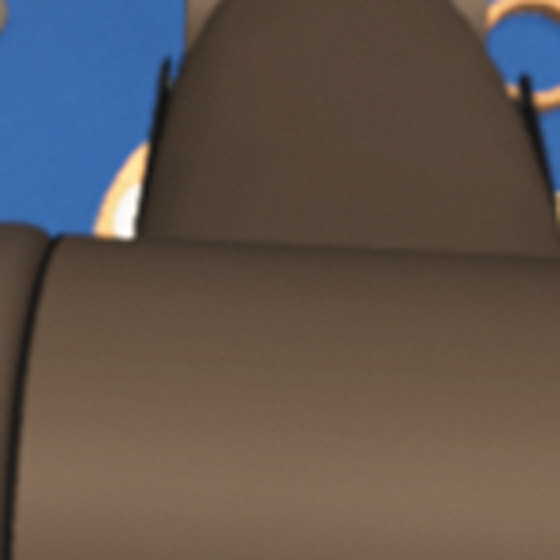

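View pics/w20.png

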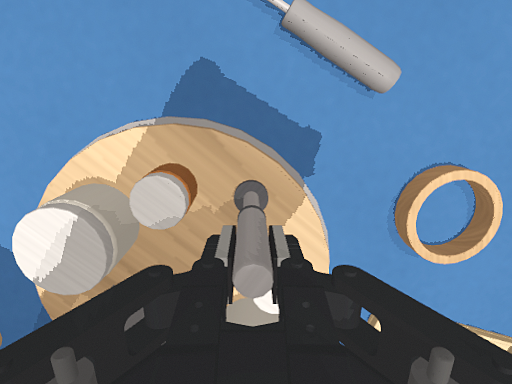

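View pics/s20c.png

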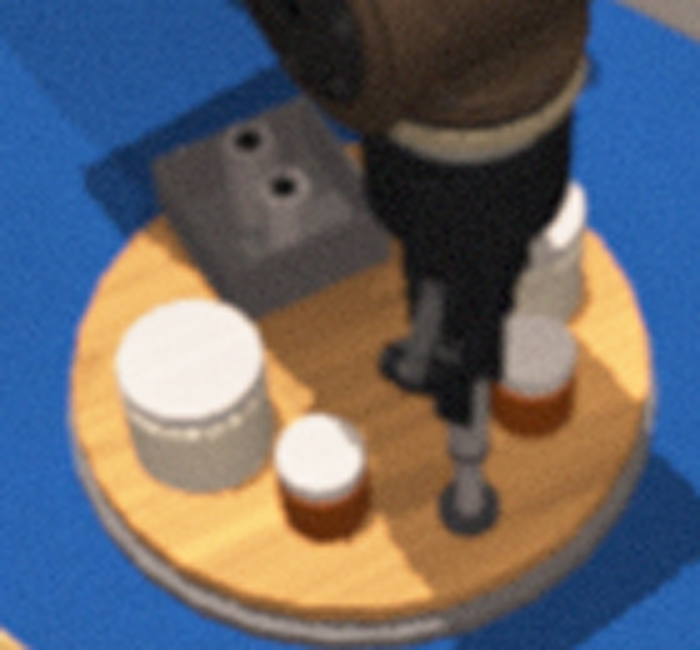

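```bash
python3 - <<'E'
from h import *
A=np.array([.561,-.0335])
def lids(c,n,cand):
    hsv=cv2.cvtColor(c["img"],cv2.COLOR_RGB2HSV)
    m=((hsv[...,1]<40)&(hsv[...,2]>170)).astype(np.uint8)
    cs,_=cv2.findContours(m,0,1)
    for k in cs:
        if not 60<cv2.contourArea(k)<4000: continue
        (x,y),(a,b),_=cv2.fitEllipse(k)
        for z in(.09,.075):
            X=onz(c,x,y,z)[:2];d=X-A;r=np.linalg.norm(d)
            if .05<r<.115: print(n,z,(round(x,1),round(y,1)),cv2.contourArea(k),round(a,1),round(b,1),X.round(4),"r",r.round(4),"ang",np.degrees(np.arctan2(d[1],d[0])).round(2)%360)
for n in("top0","scene0","s9","s20","w20","w10"): lids(ld(n),n,None)
E
```

```text
top0 0.09 (266.0, 224.4) 136.0 12.9 13.6 [ 0.4779 -0.0082] r 0.0869 ang 163.09
top0 0.075 (266.0, 224.4) 136.0 12.9 13.6 [ 0.48   -0.0088] r 0.0847 ang 163.02
top0 0.09 (300.4, 204.1) 134.0 12.9 13.4 [ 0.5177 -0.1055] r 0.084 ang 239.0
top0 0.075 (300.4, 204.1) 134.0 12.9 13.4 [ 0.5205 -0.1076] r 0.0845 ang 241.37
top0 0.09 (244.2, 208.7) 423.5 23.1 23.4 [0.5271 0.042 ] r 0.0827 ang 114.17
top0 0.075 (244.2, 208.7) 423.5 23.1 23.4 [0.5301 0.0423] r 0.0818 ang 112.21
top0 0.09 (297.8, 177.9) 402.5 22.4 23.0 [ 0.5892 -0.1109] r 0.0824 ang 290.06
top0 0.075 (297.8, 177.9) 402.5 22.4 23.0 [ 0.5932 -0.1131] r 0.0858 ang 292.03
scene0 0.09 (220.3, 219.4) 543.0 24.3 28.5 [ 0.592  -0.1123] r 0.0847 ang 291.51
scene0 0.075 (220.3, 219.4) 543.0 24.3 28.5 [ 0.584  -0.1055] r 0.0756 ang 287.68
scene0 0.09 (199.4, 205.1) 167.0 14.0 15.4 [ 0.5313 -0.1146] r 0.0863 ang 249.9
scene0 0.075 (199.4, 205.1) 167.0 14.0 15.4 [ 0.522  -0.1078] r 0.084 ang 242.3
scene0 0.09 (213.1, 169.9) 199.0 11.8 27.8 [ 0.4829 -0.0222] r 0.0789 ang 171.77
scene0 0.075 (213.1, 169.9) 199.0 11.8 27.8 [ 0.4726 -0.0136] r 0.
[... 1173 characters left out ...]
.58
w20 0.075 (266.3, 302.4) 319.0 19.7 26.4 [ 0.5958 -0.101 ] r 0.0759 ang 297.26
w20 0.09 (65.9, 247.6) 312.0 91.6 99.2 [0.5962 0.0397] r 0.0812 ang 64.3
w20 0.075 (65.9, 247.6) 312.0 91.6 99.2 [0.5855 0.0466] r 0.0837 ang 73.02
w20 0.09 (156.9, 202.0) 2293.5 51.7 56.5 [ 0.6476 -0.0068] r 0.0906 ang 17.12
w20 0.075 (156.9, 202.0) 2293.5 51.7 56.5 [ 0.6413 -0.004 ] r 0.0856 ang 20.16
w10 0.09 (191.7, 137.8) 124.0 12.9 33.1 [ 0.4938 -0.0123] r 0.0705 ang 162.46
w10 0.075 (191.7, 137.8) 124.0 12.9 33.1 [ 0.4913 -0.0101] r 0.0735 ang 161.41
w10 0.09 (318.4, 145.6) 833.0 36.3 42.5 [ 0.5233 -0.104 ] r 0.0799 ang 241.88
w10 0.075 (318.4, 145.6) 833.0 36.3 42.5 [ 0.5229 -0.1079] r 0.0836 ang 242.9
```

{"fn": "send_rows", "kwargs": {"deltas": "0 0.5 -0.5 0;0 0.9 -0.9 0;0 0.9 -0.9 0;0 0.8 -0.8 0;0 0.4 -0.4 0;0 0.2 -0.2 0;0 0 0 0;0 0 0 0"}}

```text
time: 29.0
eef_pos: [0.6586, -0.0602, 0.1369]
orientation: [0.589, 0.397, 0.58, -0.398]
force: [8.1, -1.2, -5.5]
finger_gap: 0.0167
```

```bash
python3 arc.py 1 1,1 345; python3 - <<'E'
from h import *
c=cap("wrist","w21");s=cap("scene","s21")
A=np.array([.561,-.0335])
hsv=cv2.cvtColor(s["img"],cv2.COLOR_RGB2HSV);m=((hsv[...,1]<40)&(hsv[...,2]>170)).astype(np.uint8)
for n,c,zz in(("s",s,(.09,.075)),("w",ld("w21"),(.09,.075))):
    hsv=cv2.cvtColor(c["img"],cv2.COLOR_RGB2HSV);m=((hsv[...,1]<40)&(hsv[...,2]>170)).astype(np.uint8)
    for k in cv2.findContours(m,0,1)[0]:
        if 90<cv2.contourArea(k)<4000:
            (x,y),(a,b),_=cv2.fitEllipse(k)
            for z in zz:
                d=onz(c,x,y,z)[:2]-A;r=np.linalg.norm(d)
                if .07<r<.1: print(n,z,x,y,r,np.degrees(np.arctan2(d[1],d[0]))%360)
crop(s,185,140,255,205,10,"s21c.png")
E
```

```text
t 29.0 th 344.69828700184354 r 0.10120028113704857 z 0.1369025354951745 gap 0.01669434203229325 F [ 8.1 -1.2 -5.5] yaw -68.47372080279658
[-0.01  1.02 -1.4 ] ;[-0.01  1.   -1.42] ;s 0.09 230.5475616455078 225.91334533691406 0.09685234027923935 307.4172549862514
s 0.075 230.5475616455078 225.91334533691406 0.08690413169541941 306.2134079356183
s 0.09 203.4893341064453 208.3839874267578 0.08314480716649071 258.52059457129
s 0.075 203.4893341064453 208.3839874267578 0.07904004311813319 251.08022008432442
w 0.09 268.0477600097656 301.2613830566406 0.07512750254812782 309.2186012256388
w 0.075 268.0477600097656 301.2613830566406 0.0736479975643779 300.76142388214356
w 0.09 71.51189422607422 253.64724731445312 0.08124808934710624 65.41442762492203
w 0.075 71.51189422607422 253.64724731445312 0.08358056093705295 74.19455841989527
w 0.09 156.84056091308594 206.7559814453125 0.09057490367096867 19.92216006727005
w 0.075 156.84056091308594 206.7559814453125 0.08551801340099323 23.147095990770463
```

View pics/s21c.png

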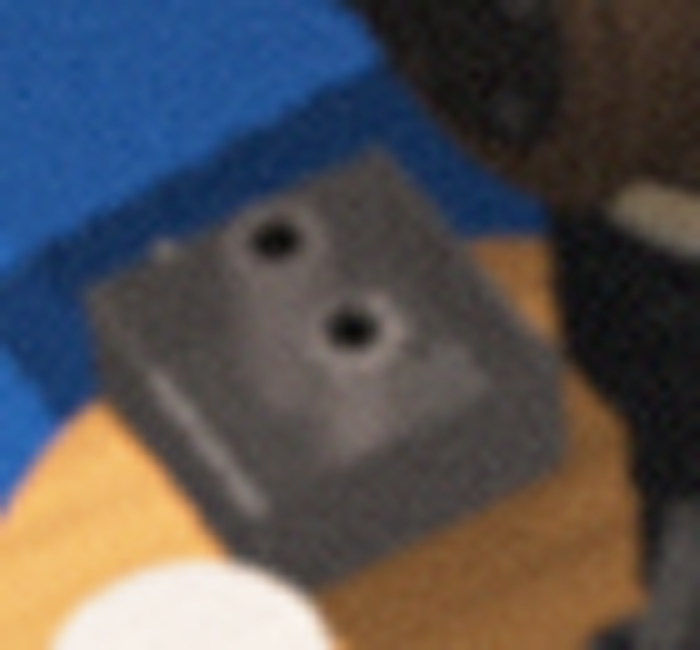

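```bash
python3 - <<'E'
from h import *
s=ld("s21");s9=ld("s9");A=np.array([.561,-.0335])
def T(x0,y0,sc,x,y): return x0+(x+.5)/sc-.5,y0+(y+.5)/sc-.5
for q in((277,240),(352,328)):
    X=onz(s,*T(185,140,10,*q),.083)[:2];d=X-A;print(X,np.linalg.norm(d),np.degrees(np.arctan2(d[1],d[0])))
crop(s9,235,180,305,240,10,"s9c.png")
# bin back/left rim line (outer face) and side edge
L=[onz(s,*T(185,140,10,*q),.069)[:2] for q in((88,295),(375,148),(565,365))]
print(L, np.degrees(np.arctan2(*(L[1]-L[0])[::-1])),np.degrees(np.arctan2(*(L[1]-L[2])[::-1])),np.linalg.norm(L[1]-L[0]),np.linalg.norm(L[1]-L[2]))
for n,q,z in(("axis+mid",0,0),):
    pass
m=(L[0]+L[2])/2-A;print("bin centre ang",np.degrees(np.arctan2(m[1],m[0])),np.linalg.norm(m))
E
```

```text
[ 0.46231493 -0.005018  ] 0.10271303138828061 163.90106043643857
[ 0.49527842 -0.01361019] 0.0686653509706426 163.16221736199162
[array([ 0.4298552 , -0.03870862]), array([0.44938562, 0.04084917]), array([0.53245914, 0.01850939])] 76.20736176453234 164.94834141521693 0.0819199572664884 0.08602485157304934
bin centre ang 163.66516260696463 0.08320129649789236
```

View pics/s9c.png

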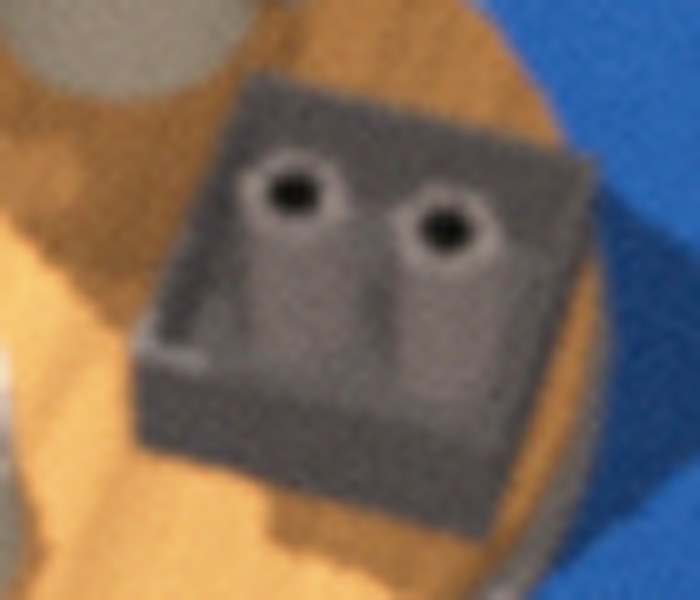

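View pics/s21.png

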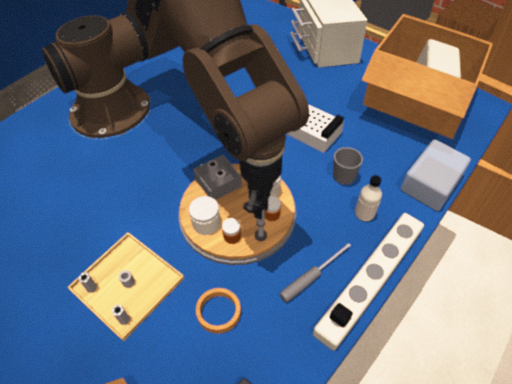

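```bash
python3 - <<'E'
from h import *
s9=ld("s9");s=ld("s21")
def T(x0,y0,sc,x,y): return x0+(x+.5)/sc-.5,y0+(y+.5)/sc-.5
a=[onz(s9,*T(235,180,10,*q),.083)[:2] for q in((447,230),(292,192))]
b=[onz(s,*T(185,140,10,*q),.083)[:2] for q in((277,240),(352,328))]
an=lambda d:np.degrees(np.arctan2(d[1],d[0]))
print(an(a[0]-a[1]),an(b[0]-b[1]),an(b[0]-b[1])-an(a[0]-a[1]))
for A in((.561,-.0335),(.561,-.0345),(.562,-.0345)):
    print(A,[(an(x-A)%360-an(y-A)%360) for x,y in zip(b,a)],[np.linalg.norm(x-A).round(4) for x in a+b])
print("finger",sense()["joint_velocities"].round(4))
E
```

```text
22.957188413013526 165.3904888265806 142.43330041356705
(0.561, -0.0335) [np.float64(140.8877437503502), np.float64(140.11951823851265)] [np.float64(0.1033), np.float64(0.0678), np.float64(0.1027), np.float64(0.0687)]
(0.561, -0.0345) [np.float64(139.8444648960176), np.float64(138.550871132526)] [np.float64(0.1037), np.float64(0.0682), np.float64(0.103), np.float64(0.069)]
(0.562, -0.0345) [np.float64(139.77965343224568), np.float64(138.45513233450626)] [np.float64(0.1027), np.float64(0.0673), np.float64(0.104), np.float64(0.0699)]
finger [ 0.0002  0.0001 -0.0004  0.0007  0.0008  0.0024]
```

```bash
python3 - <<'E'
from h import *
s9=ld("s9");s=ld("s21")
def T(x0,y0,sc,x,y): return x0+(x+.5)/sc-.5,y0+(y+.5)/sc-.5
an=lambda d:np.degrees(np.arctan2(d[1],d[0]))
q=[onz(s9,*T(235,180,10,*k),.069)[:2] for k in((255,72),(598,155),(135,345))]
print(an(q[1]-q[0]),an(q[2]-q[0]),[np.linalg.norm(q[i]-q[0]) for i in(1,2)],(q[1]+q[2])/2)
A=np.array([.561,-.0335])
for th in(163,165,167):
    u=np.array([np.cos(np.radians(th)),np.sin(np.radians(th))]);v=np.array([-u[1],u[0]])
    P=proj(s,np.array([[*(A+.085*u+a*u+b*v),.069] for a,b in((.042,.042),(.042,-.042),(-.042,-.042),(-.042,.042))]))
    print(th,((P-[185,140]+.5)*10-.5).round(0).tolist())
E
```

```text
22.810521305157195 -68.5396028362905 [np.float64(0.08138123935075565), np.float64(0.08133361845521604)] [6.40016925e-01 4.46508059e-04]
163 [[87.0, 285.0], [390.0, 146.0], [566.0, 363.0], [252.0, 514.0]]
165 [[74.0, 296.0], [372.0, 150.0], [557.0, 361.0], [250.0, 521.0]]
167 [[61.0, 308.0], [354.0, 154.0], [549.0, 360.0], [248.0, 528.0]]
```

{"fn": "send_rows", "kwargs": {"deltas": "0 0.1 -0.2 0;0 0.2 -0.2 0;0 0 0 0;0 0 0 0;0 0 0 0;0 0 0 0"}}

```text
time: 29.7
eef_pos: [0.6587, -0.0598, 0.1369]
orientation: [0.589, 0.397, 0.58, -0.398]
force: [8.5, -2.5, -4.6]
finger_gap: 0.0169
```

```bash
python3 arc.py 1 1 345; python3 - <<'E'
from h import *
print(sense()["joint_velocities"].round(4));s=cap("scene","s22")
A=np.array([.561,-.0335])
hsv=cv2.cvtColor(s["img"],cv2.COLOR_RGB2HSV);m=((hsv[...,1]<40)&(hsv[...,2]>170)).astype(np.uint8)
for k in cv2.findContours(m,0,1)[0]:
    if 90<cv2.contourArea(k)<4000:
        (x,y),_,_=cv2.fitEllipse(k);d=onz(s,x,y,.075)[:2]-A
        if .08<np.linalg.norm(d)<.09: print(np.degrees(np.arctan2(d[1],d[0]))%360)
from plant import sign_off
E
```

```text
t 29.7 th 344.9551456419199 r 0.10117449274495788 z 0.1368936184244023 gap 0.01687014456650175 F [ 8.5 -2.5 -4.6] yaw -68.47431876704115
[-0.01  1.02 -1.4 ] ;[-0.0003 -0.0013  0.001   0.0018 -0.     -0.0012]
306.36074552784044
```

```bash
python3 -c "
from plant import sign_off
print(sign_off())"
```

```text
the job is handed in; nothing more can be done
None
```

I placed two coupling nuts upright in the square bin, then turned the carousel by its post until the bin stood at the pointer. The job is handed in with the gripper still holding the post. The clock read about 30 s of the 72 s allowed.

**Counting:** The last pictures show two nuts in the bin, and two nuts and the bush still in the tray. The power supply box, cup, ring and disc look untouched.

**Turning:** I led the post counter-clockwise by about 143° at roughly 0.4 rad/s. The largest sideways force during the turn was about 20 N. At the end it was about 9 N, with the arm and carousel still.

**Alignment:** The pointer measures at about 165.0°, give or take 0.4°. My estimates of the bin's angle did not quite agree:

| Estimate | Bin angle |
|---|---|
| From the gripper position | 165.0° |
| From the camera, before a final 0.3° nudge | 164.2–165.2° |

I expect the bin to be within about 1° of square. I could not see the bin face and the pointer clearly together, because the arm and bin hid the pointer.

**Mishap:** While lining up for the second nut, I ran the last joint into its range limit and tilted the tool by about 5°. I levelled it to within about 1°. Nothing was touched, and it cost about 5 s.

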